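# Refit the attenuator's knob

## Task

First clear the two white duct offcuts off the top of the black and orange attenuator into the grey waste bin; then take the bar-grip knob, turn it so that the flat in its bore matches the flat of the D-shaft on the attenuator, and push it fully home on the shaft. Go on pressing it down until the sprung shaft is pushed all the way in, and finish like that, with the gripper still holding the knob and pressing. Do not knock the other things on the bench about.

Things in the scene. Friction and masses are not known exactly. Their poses are not given: they have to be found in the camera images.
- knob: black knob to fit, standing on the bench, 45 g. Twelve-sided skirt 40 mm across, 20 mm high; on it an upright bar grip 14 mm thick (along y), 20 to 46 mm above the underside, along x from -20 to +20 mm. Origin: centre of the underside, x to the nose, z up. In the underside a D-bore 18 mm deep, radius 8.75 mm, its flat on the nose's side (+x), 5.3 mm from the axis
- knob_nose (a point): end of the knob's nose: the bar grip goes on, 7 mm thick, past the skirt on the +x side only; this point lies 29 mm along x from the knob's axis and 33 mm above its underside. It shows which way the bore's flat faces; a thin white line on top of the grip runs to it
- shaft_seat (a point): point on the axis of the steel D-shaft, on top of its collar, where the knob's underside comes to rest; z up, x towards the shaft's flat. Starts 67 mm above the bench (12 mm over the attenuator's top), sinks with the shaft. Collar 34 mm across, 3 mm thick, with a small tongue on the flat's side out to 24 mm from the axis, 7 mm wide
- shaft_tip (a point): centre of the D-shaft's top end, 16 mm above shaft_seat, same axes. Shaft radius 8 mm, flat 4.5 mm from the axis, 2 mm chamfer at the top. It turns only stiffly (0.2 N m): turn the knob to it. A knob turned right slides on freely, with about 0.1 rad of play; turned wrong it stops on this tip, 16 mm too high
- plunger (a joint): how far the sprung shaft is pressed straight down, in m: 0 at rest, 0.008 fully in (hard stop). The spring takes 3.6 N to start moving and 11 N at full depth, and pushes the shaft back up when let go
- attenuator: fixed instrument, 160 mm (x) x 220 mm (y), flat top 55 mm above the bench, black with an orange band and grey top panel, upright ports on its side that faces the robot; the shaft stands in the middle of its top. Origin at the centre of its underside
- offcut_short: offcut of square white cable duct, an open-ended tube 40 mm long (along its x) with a 24 x 24 mm section and 3 mm walls, about 30 g, lying on the attenuator's top; origin at the centre of its underside, z up
- offcut_long: offcut of square white cable duct, an open-ended tube 54 mm long (along its x) with a 24 x 24 mm section and 3 mm walls, about 30 g, lying on the attenuator's top; origin at the centre of its underside, z up
- bin_in (a point): centre of the inner floor (4 mm above the bench) of the fixed grey waste bin, open at the top, 130 x 130 mm outside, 70 mm high, walls 4 mm; x and y run along its sides
- round_knob: bystander, to be left alone: a small plain round black knob without a bar grip, 34 mm across, 22 mm tall; not the one to fit; origin at its underside
- pen: bystander, to be left alone: a white ballpoint pen lying down, 137 mm long, 10 mm thick; origin at its underside
- dispenser: bystander, to be left alone: a white round pot with a black cap, 54 mm across, 85 mm tall; origin at its underside
- stripper: bystander, to be left alone: a fibre stripper (pliers) with yellow handles, lying flat, about 130 mm long, 58 mm wide, 14 mm high; origin at its underside
- screwdriver: bystander, to be left alone: a screwdriver with a square orange handle, lying down, 145 mm long, 18 mm high; origin at its underside

How it is judged:
On the way, in this order (a step that is already met when the one before it is completed fails the run):
1. both offcuts lie in the waste bin, let go (x of offcut_short in the frame of bin_in between -0.061 and 0.061 m and y of offcut_short in the frame of bin_in between -0.061 and 0.061 m and z of offcut_short in the frame of bin_in between -0.01 and 0.062 m and x of offcut_long in the frame of bin_in between -0.061 and 0.061 m and y of offcut_long in the frame of bin_in between -0.061 and 0.061 m and z of offcut_long in the frame of bin_in between -0.01 and 0.062 m and contact force between the fingers and offcut_short below 0.2 N and contact force between the fingers and offcut_long below 0.2 N), for 0.2 s.
2. the knob is home on the shaft, flat to flat, its underside on the collar (z of knob in the frame of shaft_seat between -0.004 and 0.003 m and horizontal distance between knob and shaft_seat below 0.003 m and angle between knob's own z axis and vertical below 0.12 rad and angle between the x axis of knob and the x axis of shaft_seat, either way round below 0.3 rad), for 0.1 s.
At the end, for the whole second after the job is handed in: Both offcuts in the bin, let go. Knob on the D-shaft flat to flat: underside within 3 mm of the collar, within 3 mm of the axis, upright within 0.12 rad, still. The gripper holds it (over 2 N) and keeps the shaft pressed in more than 5.5 of its 8 mm (all of step 1 and all of step 2 and value of joint plunger above 0.0055 m and contact force between the fingers and knob above 2 N and linear speed of knob below 0.02 m/s); the arm keeps its last pose, push and grip.
It fails at once if a bystander on the bench is knocked away (moved more than 30 mm) (distance of any of round_knob, pen, dispenser, stripper, screwdriver from where it was at the start of the episode above 0.03 m).
It also fails if it takes over 69 s, if anything falls off the work surface, if the arm or the gripper's body presses on something with over 40 N, if the wrist force passes 120 N, or if a joint passes its speed limit or range.

## Robot

A 7-joint arm with a two-finger parallel gripper is mounted at the origin on the work surface. World frame = base frame: x ahead of the robot, y to its left, z up, the work surface at z = 0. Lengths are in m, angles in rad, forces in N, time in s.
With the tool pointing down it reaches from about 0.375 to 0.925 m from the base axis. Payload 3.1 kg.
Tool frame: the origin (TCP) lies midway between the tips of the shut fingers; the grasp point (between the pads) lies 19 mm behind it; z points along the fingers, y is the direction in which the jaws open and shut (so a half turn about z gives the same grasp; the last joint's range is limited). The gripper opens to 85 mm and grips with 20 to 120 N. Pads are 22 mm wide; open, the fingers measure 114 mm over their backs; the gripper's body (76 mm by 85 mm) begins 54 mm behind the grasp point. The pads swing forward as they close: fully open they stand 13 mm farther back than shut.
Start: joints at [-1.301, 0.383, 0.044, 1.598, -0.018, 1.161, -0.05], TCP at [0.234, 0.607, 0.211] pointing down, gripper open.
Joint ranges: [-2.61, 2.61], [-0.41, 2.15], [-1.48, 1.57], [0, 2.5], [-1.57, 4.71], [0.05, 1.97], [-2.85, 2.85]. Speed limits (rad/s): [2.79, 2.79, 3.14, 3.14, 3.14, 3.14, 3.14].

## Interface

Orientations are given as a rotation vector (axis times angle).
In Python, from station import robot gives the robot as it stands. The module is installed in compiled form; this text tells all that it offers.
- The arm moves only by the tool carry_out, never from a script. Its argument "rows" is a list of rows, each an object of numbers: "jaw": the finger opening in mm, from 0 to 85.4; "tx", "ty", "tz": the shift along the tool's x, y, z in units of 25 mm (1.0 is 25 mm); "yaw": the turn about the tool's z in units of 5 degrees (1.0 is 5 degrees). In form: [{"jaw": .., "tx": .., "ty": .., "tz": .., "yaw": ..}, ...]. A call has exactly 5 rows; each row is the pose to reach, as a shift and turn from the pose commanded when the call began, along the tool's axes at that moment; what a row does not reach only later rows make up. A row lasts 1/8 s, in which the tool goes at most 62.5 mm and 10.7 degrees, less where a joint would pass 70% of its speed; a pose out of reach is approached as far as the arm can. A call with a gripper value outside its range is refused whole. The fingers move at their own pace and stop on an object; "grip_force" is the grip in N (left out, the last holds). Time passes only in rows, so rows that repeat a pose let the fingers close, or fill a call up. It gives the time, the measured TCP pose, the force and the opening at its end, in the units of the state.
- robot.sense(): the state, without advancing time (a new reading comes with each control period).
- robot.get_image(name): name is "scene" or "top" or "wrist"; returns a dict with "pixels" (420x560x3 uint8, red, green, blue), "vfov" (degrees; the focal length in pixels is half the picture's height over the tangent of half this angle, whatever the lens; pixels are square), "cx", "cy" (the principal point, pixels), "camera_from_world" (4x4, takes a point from world to camera coordinates). Camera axes: x right, y down, z forward; pixel columns grow to the right and rows downward; lengths in m; the calibration is good to about 2 mm. A picture is of the moment at which its call begins. There is no depth.
- robot.close_job(): hands the job in, once; it reports no verdict.
The state is a dict: "t": time; "joints": joint angles; "dq": joint speeds; "effort": joint torques, N m; "tool_pos": TCP position; "ee_rot": TCP orientation; "force": force on the tool from outside, world axes, zero at the start; "moment": the same for the moment, N m; "opening": finger opening in m.
Only numpy, scipy, OpenCV 4.12 (cv2) and the standard library are available. Lean on these libraries where they do the work, as an engineer would, in place of code of your own. Each camera call takes 0.05 s, during which the arm holds its last target.

## Working session

There is one attempt and no reset: what is moved stays moved. The work goes in short steps, Python scripts to look and compute and a tool call to move; the robot and the scene stay as the last step left them, time stands still between calls to the robot, and variables do not carry over. Pictures are saved under pics/ and viewed, and the job is handed in when it is done.

Besides the shell and the picture viewer there is one more tool, called after "Call:" as a command line: name --argument value ..., lists and objects as JSON in quotes. carry_out: Moves the arm, as the interface text tells. Its arguments: {"type":"object","properties":{"rows":{"type":"array","items":{"type":"object","properties":{"jaw":{"type":"number"},"tx":{"type":"number"},"ty":{"type":"number"},"tz":{"type":"number"},"yaw":{"type":"number"}}}},"grip_force":{"type":"number"}},"required":["rows"]}

```bash
mkdir -p pics
cat > h.py <<'E'
import numpy as np, cv2
from station import robot
def snap(n,f):
    d=robot.get_image(n); np.savez('pics/'+f+'.npz',**d)
    cv2.imwrite('pics/'+f+'.png',d['pixels'][:,:,::-1]); return d
def load(f): return dict(np.load('pics/'+f+'.npz'))
def ray(d,u,v,z):
    f=d['pixels'].shape[0]/2/np.tan(np.radians(float(d['vfov']))/2)
    T=d['camera_from_world'];R=T[:3,:3];c=-R.T@T[:3,3]
    r=R.T@np.array([(u-d['cx'])/f,(v-d['cy'])/f,1]); return c+r*(z-c[2])/r[2]
def proj(d,p):
    f=d['pixels'].shape[0]/2/np.tan(np.radians(float(d['vfov']))/2)
    T=d['camera_from_world'];q=T[:3,:3]@np.array(p)+T[:3,3]
    return np.array([d['cx']+f*q[0]/q[2],d['cy']+f*q[1]/q[2]])
def crop(f,x0,y0,x1,y1,s,o):
    im=cv2.imread('pics/'+f+'.png')[y0:y1,x0:x1]
    cv2.imwrite('pics/'+o+'.png',cv2.resize(im,None,fx=s,fy=s,interpolation=cv2.INTER_CUBIC))
E
python3 - <<'E'
from h import *
s=robot.sense()
for k in s: print(k,np.round(s[k],4))
from scipy.spatial.transform import Rotation as R
print(R.from_rotvec(s['ee_rot']).as_matrix().round(3))
for n in ['scene','top','wrist']:
    d=snap(n,n+'0'); T=d['camera_from_world']; print(n,d['vfov'],d['cx'],d['cy'],(-T[:3,:3].T@T[:3,3]).round(3))
E
```

```text
t 0.0
joints [-1.3008  0.3839  0.0438  1.5996 -0.0179  1.1612 -0.0499]
dq [-0.0006 -0.0007  0.0007  0.0007 -0.0001 -0.0009  0.    ]
effort [-1.00000e-04 -4.33455e+01  1.02450e+00 -2.49522e+01  1.06000e-02
  1.13000e-02  0.00000e+00]
tool_pos [0.2334 0.6056 0.2097]
ee_rot [-0.5744 -3.0883  0.0042]
force [ 0.3285 -0.4628  0.1184]
moment [-0.006   0.0534  0.0101]
opening 0.0854
[[-0.933  0.36  -0.001]
 [ 0.36   0.933 -0.003]
 [-0.    -0.003 -1.   ]]
scene 45.906459560623006 272.9600436007911 203.64584023450936 [ 1.11  -0.237  0.876]
top 43.44783398220757 277.9547166714519 210.18265906898415 [0.314 0.017 1.075]
wrist 59.258692319248595 284.5075729937007 214.51081127902424 [0.171 0.63  0.371]
```

View pics/scene0.png

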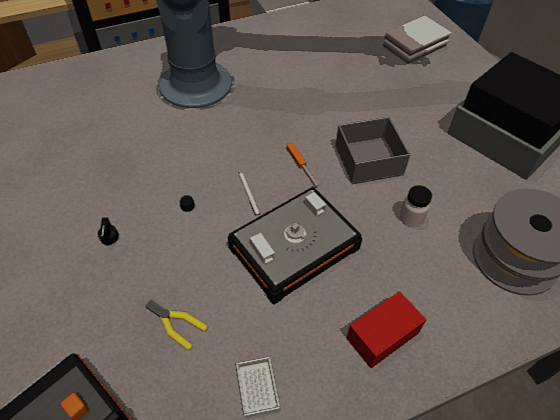

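View pics/top0.png

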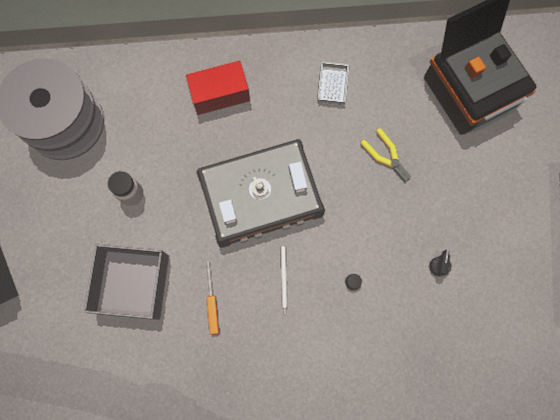

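View pics/wrist0.png

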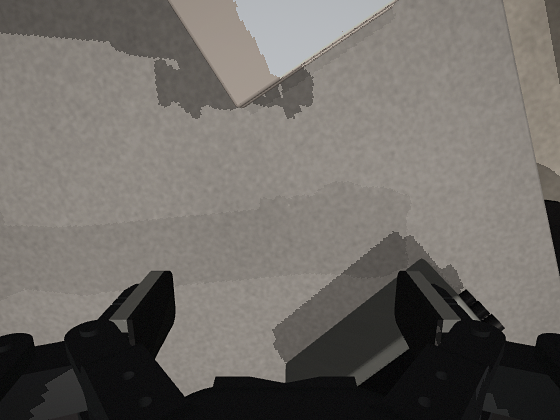

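The top view shows everything: the attenuator near (260,190), offcuts at (228,211) and (298,177), the bin near (128,285), and the knob at (441,263) with its nose pointing up. I'll enlarge it next.

Run:
```python
from h import *
crop('top0',190,130,330,250,5.5,'c1')
crop('top0',410,235,470,285,12,'c2')
crop('top0',80,235,180,325,6,'c3')
crop('scene0',220,180,370,300,5,'c4')
crop('scene0',85,205,130,255,11,'c5')
```

```text
(no output)
```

View pics/c1.png

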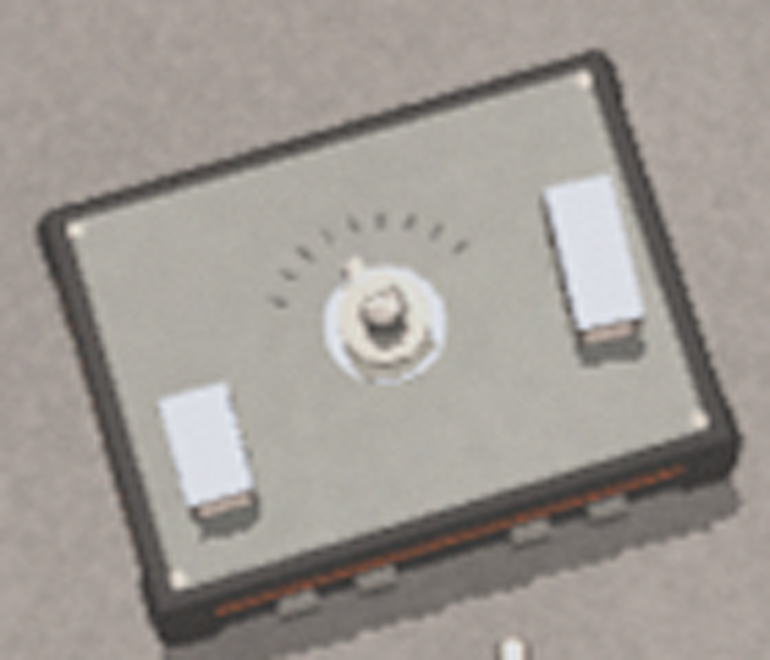

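View pics/c2.png

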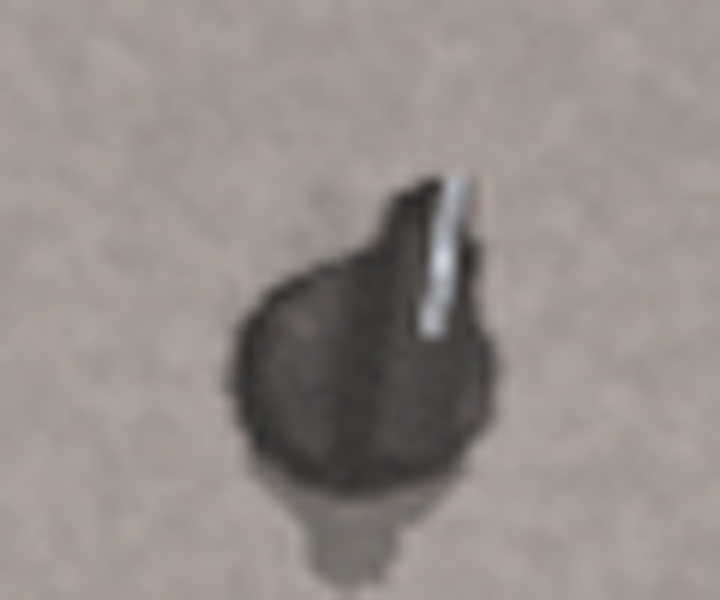

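View pics/c3.png

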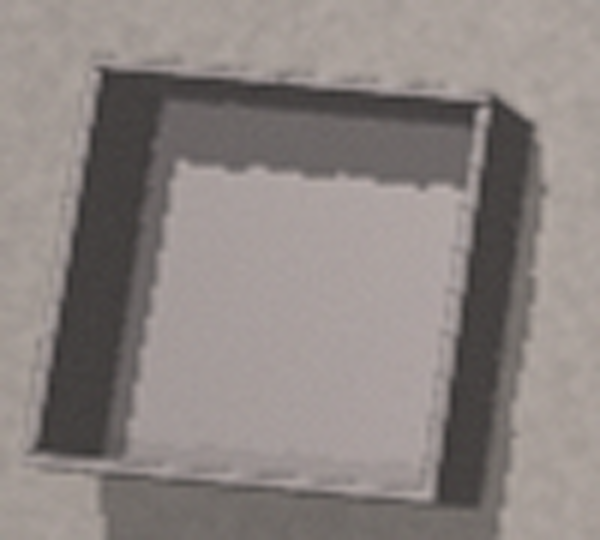

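View pics/c4.png

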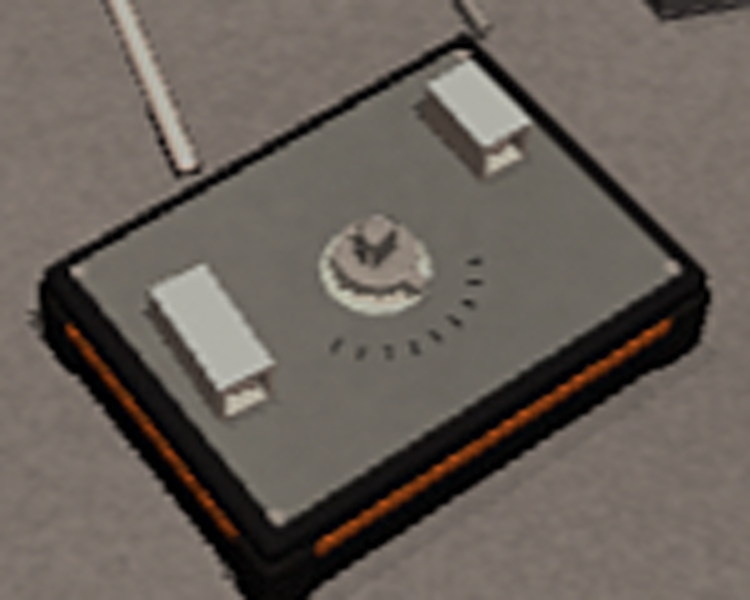

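View pics/c5.png

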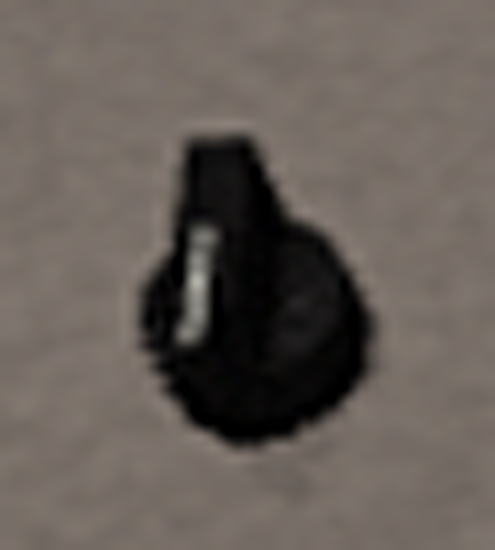

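Run:
```python
from h import *
d=load('top0'); s=load('scene0')
def P(dd,x0,y0,k,pts,z): return np.array([ray(dd,x0+(u+.5)/k-.5,y0+(v+.5)/k-.5,z)[:2] for u,v in pts])
def rect(n,p):
    r=p.mean(0); 
    e=[np.linalg.norm(p[i]-p[(i+1)%4]) for i in range(4)]
    a=p[3]-p[0]+p[2]-p[1]; print(n,r.round(4),'sides',np.round(e,4),'ang of 0->3',np.degrees(np.arctan2(a[1],a[0])).round(1))
rect('short',P(d,190,130,5.5,[(160,400),(228,384),(254,488),(190,505)],.079))
rect('long',P(d,190,130,5.5,[(545,188),(610,177),(643,318),(580,332)],.079))
rect('bin',P(d,80,235,6,[(100,67),(490,97),(435,498),(32,455)],.07))
rect('screws',P(d,190,130,5.5,[(75,230),(585,80),(700,420),(178,580)],.055))
rect('shortS',P(s,220,180,5,[(427,86),(467,58),(529,125),(486,151)],.079))
rect('longS',P(s,220,180,5,[(150,290),(210,264),(275,362),(222,393)],.079))
rect('screwsS',P(s,220,180,5,[(75,270),(463,53),(676,268),(276,518)],.055))
c=P(d,190,130,5.5,[(352,262),(388,312),(382,305)],.067); print('tongue,collar c',c, P(d,190,130,5.5,[(382,302)],.083))
print('scene collar',P(s,220,180,5,[(428,288),(378,255)],.067),'tip',P(s,220,180,5,[(380,228)],.083))
l=P(d,410,235,12,[(430,335),(458,178)],.046);print('line',l,np.degrees(np.arctan2(*(l[1]-l[0])[::-1])))
l=P(s,85,205,11,[(187,338),(205,230)],.046);print('lineS',l,np.degrees(np.arctan2(*(l[1]-l[0])[::-1])))
print('skirt',P(d,410,235,12,[(365,375)],.01))
```

```text
short [0.5543 0.0932] sides [0.0247 0.039  0.0232 0.0397] ang of 0->3 -169.0
long [ 0.6129 -0.0491] sides [0.0238 0.0539 0.0231 0.0551] ang of 0->3 -172.3
bin [0.4358 0.2985] sides [0.126  0.1264 0.1272 0.123 ] ang of 0->3 170.1
screws [0.5994 0.0278] sides [0.1968 0.1364 0.1966 0.137 ] ang of 0->3 -167.4
shortS [0.5583 0.0924] sides [0.023  0.0426 0.0227 0.0407] ang of 0->3 10.8
longS [ 0.6177 -0.0485] sides [0.0262 0.0519 0.0243 0.0548] ang of 0->3 7.5
screwsS [0.6024 0.0278] sides [0.198  0.1383 0.1979 0.1385] ang of 0->3 12.8
tongue,collar c [[0.62048418 0.03798564]
 [0.60065158 0.02640036]
 [0.60344701 0.02836213]] [[0.59995827 0.02809675]]
scene collar [[0.62601092 0.03914478]
 [0.60392332 0.02750075]] tip [[0.60240922 0.02836281]]
line [[ 0.42214129 -0.32371141]
 [ 0.44741524 -0.3323208 ]] -18.811028885858928
lineS [[ 0.450179   -0.33265021]
 [ 0.42689143 -0.32488469]] 161.5584204306465
skirt [[ 0.42011432 -0.32362736]]
```

```bash
cat >> h.py <<'E'
from scipy.spatial.transform import Rotation as Rot
def go(x,y,z,toolY=None):
    s=robot.sense(); M=Rot.from_rotvec(s['ee_rot']).as_matrix()
    dl=M.T@(np.array([x,y,z])-s['tool_pos'])/.025
    ya=np.degrees(np.arctan2(M[1,1],M[0,1]))
    dy=0 if toolY is None else -((toolY-ya+180)%360-180)/5
    print('t',round(float(s['t']),2),'pos',np.round(s['tool_pos'],4),'toolY',ya.round(1),'tilt',np.round(M[:,2],3),'open',np.round(s['opening'],4),'F',np.round(s['force'],1))
    print('tx,ty,tz',dl.round(3),'yaw',round(dy,2))
E
python3 -c "
from h import *
go(.556,.093,.16,100.9)"
```

```text
t 0.15 pos [0.2334 0.6058 0.2101] toolY 68.9 tilt [-0.001 -0.002 -1.   ] open 0.0855 F [ 0.1 -0.  -0.2]
tx,ty,tz [-19.415 -14.498   2.035] yaw -6.39
```

Call:
carry_out --rows '[{"jaw": 60, "tx": -1.9, "ty": -1.4, "tz": 0, "yaw": 0}, {"jaw": 60, "tx": -3.8, "ty": -2.8, "tz": 0, "yaw": 0}, {"jaw": 60, "tx": -5.8, "ty": -4.3, "tz": 0.2, "yaw": -1}, {"jaw": 60, "tx": -7.7, "ty": -5.7, "tz": 0.4, "yaw": -2}, {"jaw": 60, "tx": -9.7, "ty": -7.2, "tz": 0.5, "yaw": -3}]'

```text
t: 0.78
tool_pos: [0.3957, 0.3496, 0.1982]
ee_rot: [-0.161, -3.137, 0.0]
force: [1.9, 0.8, 0.6]
opening: 0.06
```

```bash
python3 -c "
from h import *
go(.556,.093,.16,100.9)"
```

```text
t 0.78 pos [0.3957 0.3496 0.1982] toolY 84.1 tilt [-0. -0. -1.] open 0.06 F [1.9 0.8 0.6]
tx,ty,tz [-7.429 -9.552  1.528] yaw -3.35
```

Call:
carry_out --rows '[{"jaw": 50, "tx": -1.5, "ty": -1.9, "tz": 0.3, "yaw": -0.7}, {"jaw": 45, "tx": -3.0, "ty": -3.8, "tz": 0.6, "yaw": -1.4}, {"jaw": 45, "tx": -4.5, "ty": -5.8, "tz": 0.9, "yaw": -2.1}, {"jaw": 45, "tx": -6.0, "ty": -7.7, "tz": 1.2, "yaw": -2.8}, {"jaw": 45, "tx": -7.4, "ty": -9.5, "tz": 1.5, "yaw": -3.35}]'

```text
t: 1.4
tool_pos: [0.5548, 0.0937, 0.1609]
ee_rot: [-0.294, 3.128, 0.0]
force: [0.1, 1.9, 0.5]
opening: 0.0448
```

```bash
python3 -c "
from h import *
go(.556,.093,.059,100.9)
snap('wrist','w1')
go(.556,.093,.059,100.9)"
```

```text
t 1.4 pos [0.5548 0.0937 0.1609] toolY 100.8 tilt [ 0.  0. -1.] open 0.0448 F [0.1 1.9 0.5]
tx,ty,tz [-0.041 -0.036  4.076] yaw -0.03
t 1.45 pos [0.5583 0.0828 0.1604] toolY 100.1 tilt [ 0.003 -0.007 -1.   ] open 0.0452 F [ 2.8 -6.9 -0.4]
tx,ty,tz [0.028 0.449 4.052] yaw -0.15
```

View pics/w1.png

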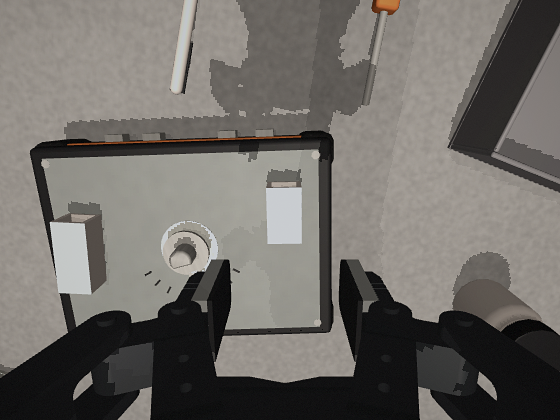

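The wrist view shows the short offcut at (284,210), the long one at (78,252) and the shaft at (186,248). It was taken in motion, so I'll settle and look again.

Call:
carry_out --rows '[{"jaw": 45}, {"jaw": 45}, {"jaw": 45}, {"jaw": 45}, {"jaw": 45}]'

```text
$.rows[0]: bad value
```

```bash
python3 -c "
from h import *
snap('wrist','w2')
go(.556,.093,.059,100.9)
crop('w2',20,130,350,350,2.4,'c6')
crop('w2',140,200,250,300,7,'c7')"
```

```text
t 1.5 pos [0.5565 0.0858 0.1606] toolY 100.0 tilt [ 0.001 -0.006 -1.   ] open 0.045 F [ 0.  -1.4  0.1]
tx,ty,tz [-0.03   0.311  4.061] yaw -0.19
```

View pics/c6.png

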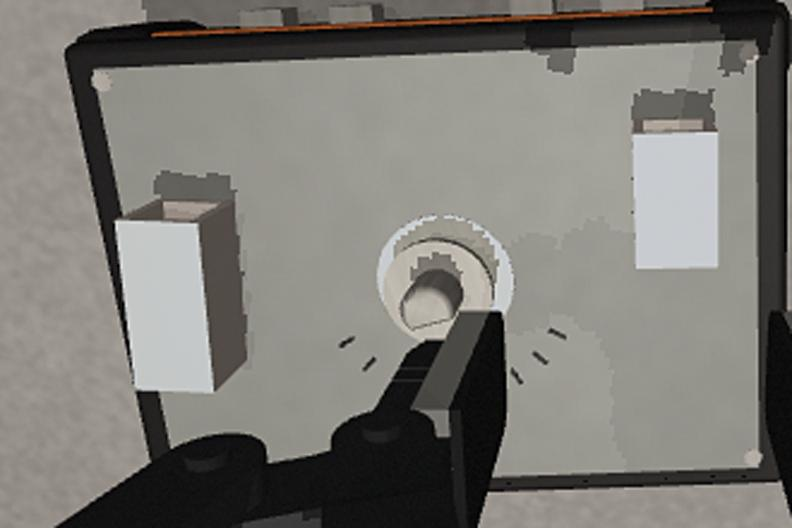

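View pics/c7.png

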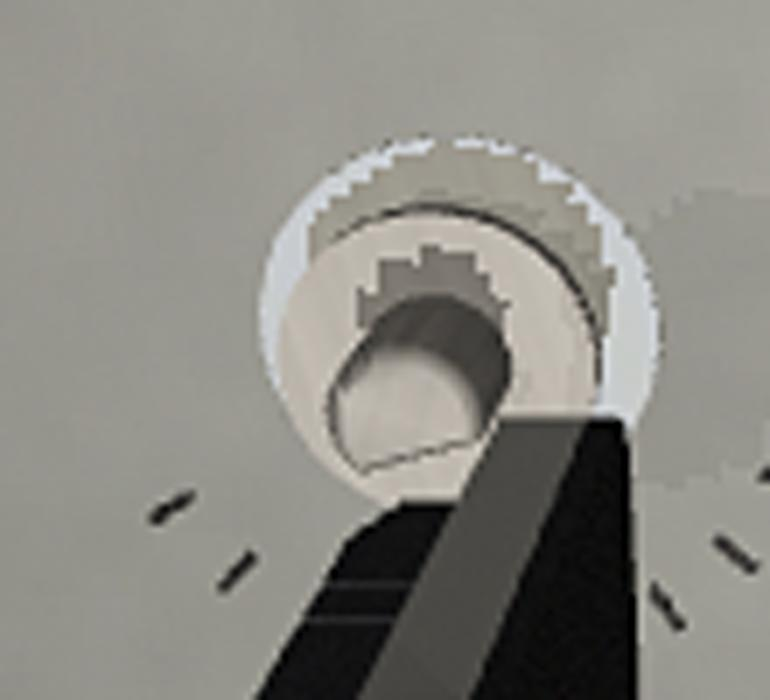

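Run:
```python
from h import *
d=load('w2')
def P(x0,y0,k,pts,z): return np.array([ray(d,x0+(u+.5)/k-.5,y0+(v+.5)/k-.5,z)[:2] for u,v in pts])
for n,pts in (('short',[(633,132),(717,132),(718,268),(636,268)]),('long',[(116,221),(199,222),(214,392),(136,390)])):
    p=P(20,130,2.4,pts,.079);a=p[3]-p[0]+p[2]-p[1]
    print(n,p.mean(0),np.linalg.norm(p-np.roll(p,1,0),axis=1),np.degrees(np.arctan2(a[1],a[0])))
l=P(140,200,7,[(362,472),(480,440)],.083);print('flat',l,np.degrees(np.arctan2(*(l[1]-l[0])[::-1])))
l=P(140,200,7,[(437,360)],.067);print('collar',l)
```

```text
short [0.55533102 0.09375513] [0.03996564 0.02330897 0.03994611 0.02373059] 11.626181446187623
long [ 0.61414298 -0.04779872] [0.05338278 0.02385424 0.05372091 0.02362649] 7.605550228790122
flat [[0.60590627 0.02499584]
 [0.60038151 0.03618444]] 116.2794391291709
collar [[0.59945956 0.02817654]]
```

Call:
carry_out --rows '[{"jaw": 45, "tx": 0, "ty": 0, "tz": 0, "yaw": 0}, {"jaw": 45, "tx": 0, "ty": 0, "tz": 0, "yaw": 0}, {"jaw": 45, "tx": 0, "ty": 0, "tz": 0, "yaw": 0}, {"jaw": 45, "tx": 0, "ty": 0, "tz": 0, "yaw": 0}, {"jaw": 45, "tx": 0, "ty": 0, "tz": 0, "yaw": 0}]'

```text
t: 2.12
tool_pos: [0.554, 0.0963, 0.1613]
ee_rot: [-0.294, 3.128, 0.0]
force: [0.3, 0.2, -0.0]
opening: 0.0448
```

Run:
```python
from h import *
go(.556,.093,.059,100.9)
d=snap('wrist','w3')
crop('w3',20,130,350,350,2.4,'c6')
crop('w3',140,200,250,300,7,'c7')
```

```text
t 2.12 pos [0.554  0.0963 0.1613] toolY 100.7 tilt [ 0.  0. -1.] open 0.0448 F [ 0.3  0.2 -0. ]
tx,ty,tz [-0.055 -0.146  4.091] yaw -0.03
```

View pics/c6.png

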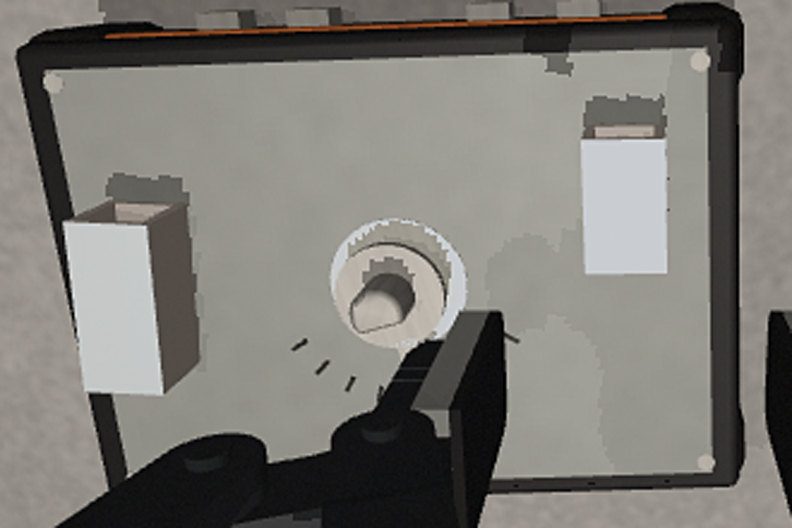

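View pics/c7.png

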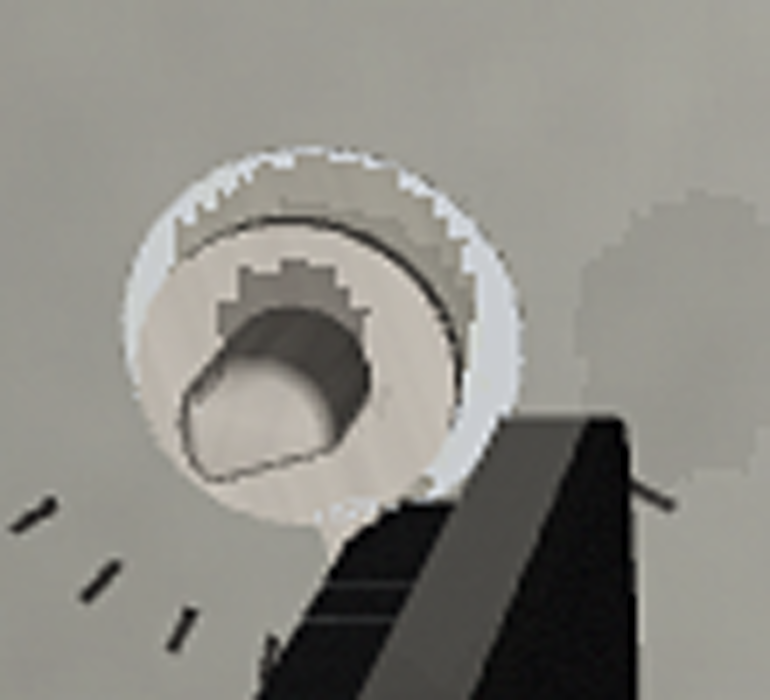

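Run:
```python
from h import *
d=load('w3')
def P(x0,y0,k,pts,z): return np.array([ray(d,x0+(u+.5)/k-.5,y0+(v+.5)/k-.5,z)[:2] for u,v in pts])
for n,pts in (('short',[(582,139),(666,139),(667,273),(585,273)]),('long',[(64,223),(148,223),(164,394),(84,392)])):
    p=P(20,130,2.4,pts,.079);a=p[3]-p[0]+p[2]-p[1]
    print(n,p.mean(0),np.linalg.norm(p-np.roll(p,1,0),axis=1),np.degrees(np.arctan2(a[1],a[0])))
l=P(140,200,7,[(208,480),(332,447)],.083);print('flat',l,np.degrees(np.arctan2(*(l[1]-l[0])[::-1])))
m=l.mean(0);a=np.arctan2(*(l[1]-l[0])[::-1])-np.pi/2;print('axis from flat',m-.0035*np.array([np.cos(a),np.sin(a)]),'to -.0045', m-.0045*np.array([np.cos(a),np.sin(a)]),np.linalg.norm(l[1]-l[0]))
print('collar',P(140,200,7,[(297,370)],.067))
go(.556,.0935,.059,100.9)
```

```text
short [0.55522884 0.09390294] [0.03963749 0.02346124 0.03964351 0.02386686] 11.357811762433906
long [ 0.61402815 -0.04783453] [0.05335157 0.02406014 0.05401672 0.02409435] 7.538365980844959
flat [[0.60570074 0.02440782]
 [0.59986554 0.03617362]] 116.37891839977227
axis from flat [0.59964757 0.02873565] to -.0045 [0.5987517  0.02829135] 0.013133302686309651
collar [[0.59930994 0.02831306]]
t 2.17 pos [0.554  0.0961 0.1613] toolY 100.7 tilt [ 0.  0. -1.] open 0.0451 F [-1.8 -0.3 -1.1]
tx,ty,tz [-0.059 -0.117  4.091] yaw -0.04
```

Call:
carry_out --rows '[{"jaw": 45, "tx": -0.07, "ty": -0.1, "tz": 1.2, "yaw": -0.1}, {"jaw": 45, "tx": -0.07, "ty": -0.1, "tz": 2.4, "yaw": -0.1}, {"jaw": 45, "tx": -0.07, "ty": -0.1, "tz": 3.4, "yaw": -0.1}, {"jaw": 45, "tx": -0.07, "ty": -0.1, "tz": 4.0, "yaw": -0.1}, {"jaw": 45, "tx": -0.07, "ty": -0.1, "tz": 4.1, "yaw": -0.1}]'

```text
t: 2.8
tool_pos: [0.5555, 0.0934, 0.0577]
ee_rot: [0.306, -3.125, 0.001]
force: [0.2, -0.2, 0.2]
opening: 0.0455
```

Call:
carry_out --rows '[{"jaw": 30, "tx": 0, "ty": 0, "tz": 0, "yaw": 0}, {"jaw": 10, "tx": 0, "ty": 0, "tz": 0, "yaw": 0}, {"jaw": 10, "tx": 0, "ty": 0, "tz": 0, "yaw": 0}, {"jaw": 10, "tx": 0, "ty": 0, "tz": 0, "yaw": 0}, {"jaw": 10, "tx": 0, "ty": 0, "tz": 0, "yaw": 0}]' --grip_force 30

```text
t: 3.42
tool_pos: [0.5568, 0.0937, 0.0594]
ee_rot: [-0.306, 3.126, 0.0]
force: [-0.2, 1.2, 3.7]
opening: 0.0102
```

```bash
python3 -c "
from h import *
go(.436,.2985,.18,100)"
```

```text
t 3.42 pos [0.5568 0.0937 0.0594] toolY 101.2 tilt [ 0.001  0.    -1.   ] open 0.0102 F [-0.2  1.2  3.7]
tx,ty,tz [ 3.148  8.975 -4.827] yaw 0.24
```

```bash
python3 -c "
from h import *
snap('wrist','w4'); snap('scene','s4'); crop('s4',220,120,380,260,5,'c8')"
```

```text
(no output)
```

View pics/w4.png

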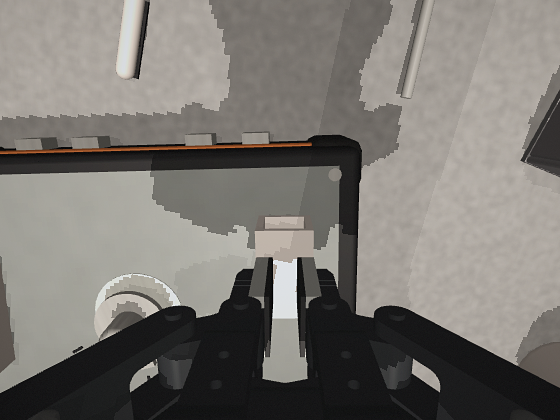

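View pics/c8.png

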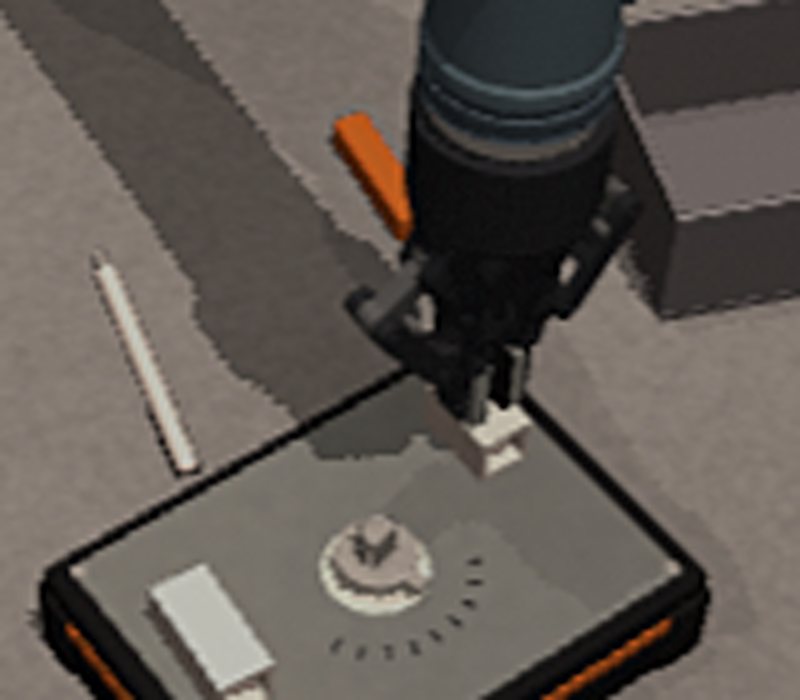

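Run:
```python
from h import *
d=load('w4');s=robot.sense();M=Rot.from_rotvec(s['ee_rot']).as_matrix();p=s['tool_pos'];print(p,s['t'],s['opening'])
for dz in (0,-.01,-.019,-.03):
    print(dz,[proj(d,p+M@np.array([sx,sy,dz])).round(0) for sx in(-.011,.011) for sy in(-.005,.005)])
d=load('s4')
for dz in (0,-.019): print(proj(d,p+M@np.array([0,0,dz])))
crop('w4',210,190,370,390,3,'c9')
```

```text
[0.55684778 0.09372307 0.05936491] 3.525 0.009936156519933834
0 [array([273., 283.]), array([294., 283.]), array([273., 239.]), array([295., 239.])]
-0.01 [array([273., 293.]), array([295., 293.]), array([272., 247.]), array([295., 247.])]
-0.019 [array([272., 302.]), array([295., 302.]), array([271., 254.]), array([296., 254.])]
-0.03 [array([271., 316.]), array([296., 316.]), array([270., 265.]), array([297., 265.])]
[314.59705211 205.70487839]
[315.23463238 200.02442667]
```

View pics/c9.png

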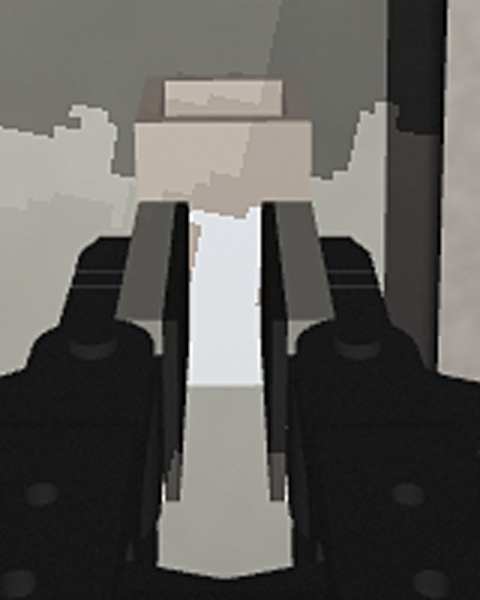

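The fingertips rest on top of the short offcut (wrist view, pad ends at row ~257). The real tips therefore sit about 20 mm behind the reported TCP. I'll reopen and go 19 mm lower.

Call:
carry_out --rows '[{"jaw": 45, "tx": 0, "ty": 0, "tz": -0.2, "yaw": 0}, {"jaw": 45, "tx": 0, "ty": 0, "tz": -0.2, "yaw": 0}, {"jaw": 45, "tx": 0, "ty": 0, "tz": 0, "yaw": 0}, {"jaw": 45, "tx": 0, "ty": 0, "tz": 0.5, "yaw": 0}, {"jaw": 45, "tx": 0, "ty": 0, "tz": 0.75, "yaw": 0}]'

```text
t: 4.15
tool_pos: [0.555, 0.0934, 0.0382]
ee_rot: [0.306, -3.124, 0.001]
force: [-0.2, -0.3, -0.1]
opening: 0.0452
```

Call:
carry_out --rows '[{"jaw": 30, "tx": 0, "ty": 0, "tz": 0, "yaw": 0}, {"jaw": 10, "tx": 0, "ty": 0, "tz": 0, "yaw": 0}, {"jaw": 10, "tx": 0, "ty": 0, "tz": 0, "yaw": 0}, {"jaw": 10, "tx": 0, "ty": 0, "tz": 0, "yaw": 0}, {"jaw": 10, "tx": 0, "ty": 0, "tz": 0, "yaw": 0}]' --grip_force 30

```text
t: 4.78
tool_pos: [0.5564, 0.0936, 0.0401]
ee_rot: [-0.306, 3.126, 0.0]
force: [0.5, -0.1, -0.3]
opening: 0.0233
```

```bash
python3 -c "
from h import *
go(.436,.2985,.16,100)"
```

```text
t 4.78 pos [0.5564 0.0936 0.0401] toolY 101.2 tilt [ 0.  0. -1.] open 0.0233 F [ 0.5 -0.1 -0.3]
tx,ty,tz [ 3.133  8.974 -4.797] yaw 0.24
```

Call:
carry_out --rows '[{"jaw": 10, "tx": 0, "ty": 0, "tz": -1.5, "yaw": 0}, {"jaw": 10, "tx": 0, "ty": 0, "tz": -3.5, "yaw": 0}, {"jaw": 10, "tx": 0.6, "ty": 1.7, "tz": -4.8, "yaw": 0}, {"jaw": 10, "tx": 1.3, "ty": 3.8, "tz": -4.8, "yaw": 1}, {"jaw": 10, "tx": 2.0, "ty": 5.9, "tz": -4.8, "yaw": 2.5}]'

```text
t: 5.4
tool_pos: [0.4784, 0.2299, 0.161]
ee_rot: [0.045, 3.139, 0.003]
force: [0.5, -0.2, -1.0]
opening: 0.0234
```

```bash
python3 -c "
from h import *
go(.440,.3135,.12,80)"
```

```text
t 5.4 pos [0.4784 0.2299 0.161 ] toolY 88.4 tilt [ 0.002  0.002 -1.   ] open 0.0234 F [ 0.5 -0.2 -1. ]
tx,ty,tz [1.634 3.296 1.644] yaw 1.67
```

Call:
carry_out --rows '[{"jaw": 10, "tx": 0.8, "ty": 1.6, "tz": 0, "yaw": 0.8}, {"jaw": 10, "tx": 1.6, "ty": 3.3, "tz": 0, "yaw": 1.7}, {"jaw": 10, "tx": 1.6, "ty": 3.3, "tz": 0.8, "yaw": 1.7}, {"jaw": 10, "tx": 1.6, "ty": 3.3, "tz": 1.6, "yaw": 1.7}, {"jaw": 10, "tx": 1.6, "ty": 3.3, "tz": 1.6, "yaw": 1.7}]'

```text
t: 6.02
tool_pos: [0.439, 0.3109, 0.1183]
ee_rot: [-0.268, -3.127, 0.005]
force: [-0.8, 0.4, -0.7]
opening: 0.0234
```

```bash
python3 -c "
from h import *
go(.440,.3135,.035,80)
snap('wrist','w5')"
```

```text
t 6.03 pos [0.439  0.3109 0.1183] toolY 80.2 tilt [-0.003 -0.003 -1.   ] open 0.0234 F [-0.8  0.4 -0.7]
tx,ty,tz [-0.031  0.122  3.331] yaw 0.04
```

View pics/w5.png

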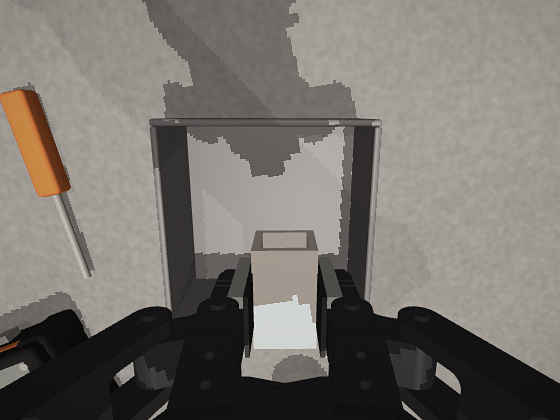

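The offcut is held over the bin, whose rim spans columns 152–380 at row 122. I'll lower and release.

Call:
carry_out --rows '[{"jaw": 10, "tx": 0, "ty": 0, "tz": 1.6, "yaw": 0}, {"jaw": 10, "tx": 0, "ty": 0, "tz": 3.3, "yaw": 0}, {"jaw": 10, "tx": 0, "ty": 0, "tz": 3.3, "yaw": 0}, {"jaw": 38, "tx": 0, "ty": 0, "tz": 3.3, "yaw": 0}, {"jaw": 38, "tx": 0, "ty": 0, "tz": 3.3, "yaw": 0}]'

```text
t: 6.7
tool_pos: [0.4426, 0.3134, 0.04]
ee_rot: [0.269, 3.127, 0.006]
force: [0.1, 0.8, 1.0]
opening: 0.038
```

Call:
carry_out --rows '[{"jaw": 38, "tx": 0, "ty": 0, "tz": -1.5, "yaw": 0}, {"jaw": 38, "tx": 0, "ty": 0, "tz": -3.3, "yaw": 0}, {"jaw": 38, "tx": 0, "ty": 0, "tz": -4.5, "yaw": 0}, {"jaw": 38, "tx": -1.0, "ty": -2.0, "tz": -4.8, "yaw": -1.0}, {"jaw": 38, "tx": -1.6, "ty": -4.0, "tz": -4.8, "yaw": -2.5}]'

```text
t: 7.32
tool_pos: [0.4658, 0.2068, 0.1611]
ee_rot: [-0.082, 3.134, 0.006]
force: [0.1, -1.6, -0.4]
opening: 0.038
```

```bash
python3 -c "
from h import *
go(.614,-.0478,.15,97.6)
snap('top','t6');crop('t6',60,130,340,340,2.8,'c10')"
```

```text
t 7.33 pos [0.4658 0.2068 0.1611] toolY 93.0 tilt [ 0.007  0.004 -1.   ] open 0.038 F [ 0.1 -1.6 -0.4]
tx,ty,tz [ -5.387 -10.479   0.446] yaw -0.92
```

View pics/c10.png

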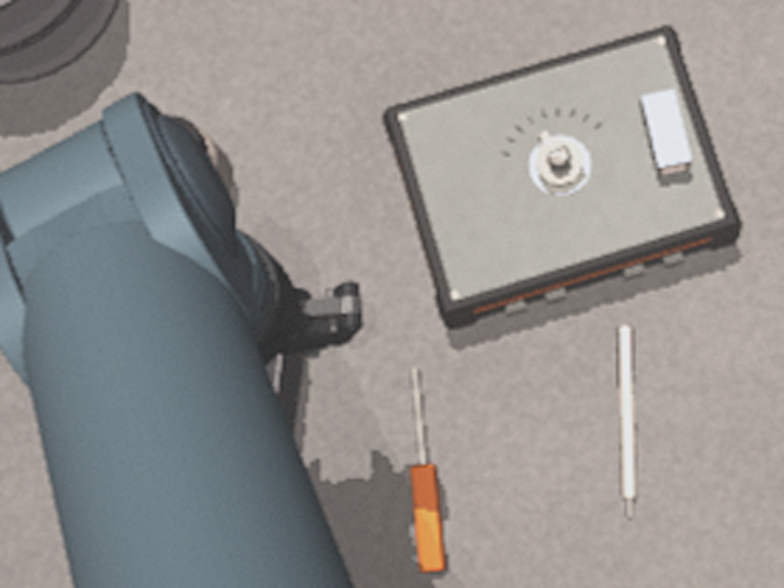

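The top view shows the attenuator clear of the short offcut and the pen and screwdriver unmoved; the arm hides the bin. Next is the long offcut.

Call:
carry_out --rows '[{"jaw": 42, "tx": -1.0, "ty": -2.0, "tz": 0, "yaw": 0}, {"jaw": 42, "tx": -2.0, "ty": -4.0, "tz": 0, "yaw": 0}, {"jaw": 42, "tx": -3.1, "ty": -6.1, "tz": 0.1, "yaw": -0.3}, {"jaw": 42, "tx": -4.2, "ty": -8.2, "tz": 0.2, "yaw": -0.6}, {"jaw": 42, "tx": -5.3, "ty": -10.3, "tz": 0.4, "yaw": -0.9}]'

```text
t: 8.0
tool_pos: [0.6095, -0.0455, 0.1496]
ee_rot: [-0.198, 3.131, 0.001]
force: [-0.6, 0.8, 0.0]
opening: 0.042
```

Call:
carry_out --rows '[{"jaw": 42, "tx": 0, "ty": 0, "tz": 0, "yaw": 0}, {"jaw": 42, "tx": 0, "ty": 0, "tz": 0, "yaw": 0}, {"jaw": 42, "tx": 0, "ty": 0, "tz": 0, "yaw": 0}, {"jaw": 42, "tx": 0, "ty": 0, "tz": 0, "yaw": 0}, {"jaw": 42, "tx": 0, "ty": 0, "tz": 0, "yaw": 0}]'

```text
t: 8.62
tool_pos: [0.6071, -0.0431, 0.1476]
ee_rot: [-0.2, 3.135, 0.001]
force: [-0.6, 0.5, 0.9]
opening: 0.0421
```

```bash
python3 -c "
from h import *
go(.614,-.0478,.0395,97.6)
d=snap('wrist','w7')
print([proj(d,[.614,-.0478,.079])])"
```

```text
t 8.62 pos [ 0.6071 -0.0431  0.1476] toolY 97.3 tilt [ 0.     0.001 -1.   ] open 0.0421 F [-0.6  0.5  0.9]
tx,ty,tz [-0.248 -0.222  4.324] yaw -0.06
[array([275.45389806, 229.74407889])]
```

View pics/w7.png

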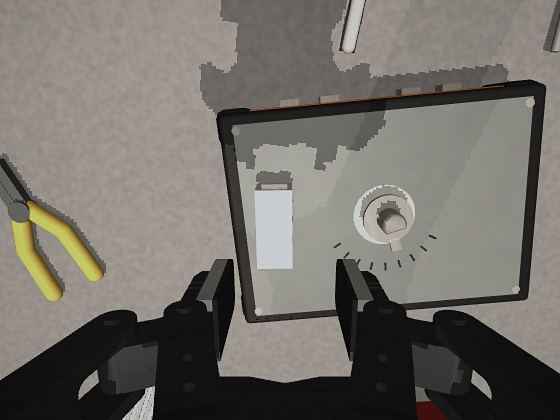

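The long offcut's top centre is at (274,229), which matches the projection (275,230). Descending.

Call:
carry_out --rows '[{"jaw": 42, "tx": -0.25, "ty": -0.22, "tz": 1.2, "yaw": 0}, {"jaw": 42, "tx": -0.25, "ty": -0.22, "tz": 2.4, "yaw": 0}, {"jaw": 42, "tx": -0.25, "ty": -0.22, "tz": 3.6, "yaw": 0}, {"jaw": 42, "tx": -0.25, "ty": -0.22, "tz": 4.25, "yaw": 0}, {"jaw": 42, "tx": -0.25, "ty": -0.22, "tz": 4.3, "yaw": 0}]'

```text
t: 9.3
tool_pos: [0.6131, -0.0489, 0.0387]
ee_rot: [0.197, -3.133, -0.0]
force: [0.6, 0.2, 1.0]
opening: 0.0419
```

Call:
carry_out --rows '[{"jaw": 30, "tx": 0, "ty": 0, "tz": 0, "yaw": 0}, {"jaw": 10, "tx": 0, "ty": 0, "tz": 0, "yaw": 0}, {"jaw": 10, "tx": 0, "ty": 0, "tz": 0, "yaw": 0}, {"jaw": 10, "tx": 0, "ty": 0, "tz": 0, "yaw": 0}, {"jaw": 10, "tx": 0, "ty": 0, "tz": 0, "yaw": 0}]'

```text
t: 9.93
tool_pos: [0.6156, -0.0492, 0.0414]
ee_rot: [-0.196, 3.133, -0.0]
force: [-0.5, -0.7, 6.3]
opening: 0.0233
```

Call:
carry_out --rows '[{"jaw": 10, "tx": 0, "ty": 0, "tz": -1, "yaw": 0}, {"jaw": 10, "tx": 0, "ty": 0, "tz": -3, "yaw": 0}, {"jaw": 10, "tx": 0, "ty": 0, "tz": -4.6, "yaw": 0}, {"jaw": 10, "tx": 0.7, "ty": 1.5, "tz": -5.0, "yaw": 0}, {"jaw": 10, "tx": 1.7, "ty": 3.7, "tz": -5.0, "yaw": 0.5}]'

```text
t: 10.55
tool_pos: [0.5616, 0.036, 0.1666]
ee_rot: [-0.118, 3.135, -0.001]
force: [0.3, 0.7, -0.8]
opening: 0.0232
```

```bash
python3 -c "
from h import *
go(.436,.2835,.16,80)"
```

```text
t 10.55 pos [0.5616 0.036  0.1666] toolY 94.3 tilt [ 0.004 -0.    -1.   ] open 0.0232 F [ 0.3  0.7 -0.8]
tx,ty,tz [ 4.264 10.25   0.239] yaw 2.86
```

Call:
carry_out --rows '[{"jaw": 10, "tx": 0.9, "ty": 2.1, "tz": 0.1, "yaw": 0}, {"jaw": 10, "tx": 1.8, "ty": 4.2, "tz": 0.2, "yaw": 0.5}, {"jaw": 10, "tx": 2.7, "ty": 6.3, "tz": 0.2, "yaw": 1.2}, {"jaw": 10, "tx": 3.6, "ty": 8.4, "tz": 0.2, "yaw": 2.0}, {"jaw": 10, "tx": 4.3, "ty": 10.2, "tz": 0.2, "yaw": 2.9}]'

```text
t: 11.18
tool_pos: [0.4305, 0.2845, 0.1596]
ee_rot: [-0.27, -3.129, 0.0]
force: [0.6, 0.4, 0.1]
opening: 0.0233
```

Call:
carry_out --rows '[{"jaw": 10, "tx": 0, "ty": 0, "tz": 0, "yaw": 0}, {"jaw": 10, "tx": 0, "ty": 0, "tz": 0, "yaw": 0}, {"jaw": 10, "tx": 0, "ty": 0, "tz": 0.5, "yaw": 0}, {"jaw": 10, "tx": 0, "ty": 0, "tz": 1.5, "yaw": 0}, {"jaw": 10, "tx": 0, "ty": 0, "tz": 1.5, "yaw": 0}]'

```text
t: 11.8
tool_pos: [0.4312, 0.2795, 0.1198]
ee_rot: [-0.273, -3.126, 0.008]
force: [-0.3, -0.5, 0.3]
opening: 0.0233
```

```bash
python3 -c "
from h import *
go(.436,.281,.045,80)
d=snap('wrist','w8')"
```

```text
t 11.8 pos [0.4312 0.2795 0.1198] toolY 80.0 tilt [-0.005 -0.005 -1.   ] open 0.0233 F [-0.3 -0.5  0.3]
tx,ty,tz [-0.191  0.107  2.989] yaw 0.0
```

View pics/w8.png

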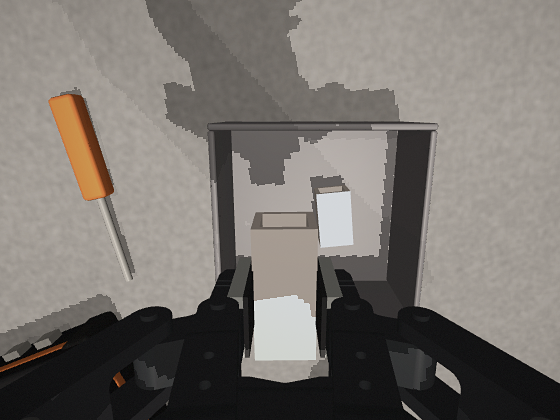

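The short offcut lies in the bin at (335,218), and there is room for the long one to its left.

Call:
carry_out --rows '[{"jaw": 10, "tx": -0.1, "ty": 0, "tz": 1.5, "yaw": 0}, {"jaw": 10, "tx": -0.1, "ty": 0, "tz": 3.0, "yaw": 0}, {"jaw": 10, "tx": -0.1, "ty": 0, "tz": 3.2, "yaw": 0}, {"jaw": 36, "tx": -0.1, "ty": 0, "tz": 3.2, "yaw": 0}, {"jaw": 36, "tx": -0.1, "ty": 0, "tz": 3.2, "yaw": 0}]'

```text
t: 12.48
tool_pos: [0.4366, 0.2834, 0.0444]
ee_rot: [0.269, 3.127, 0.004]
force: [1.0, 0.3, 0.6]
opening: 0.0356
```

Call:
carry_out --rows '[{"jaw": 36, "tx": 0, "ty": 0, "tz": 0, "yaw": 0}, {"jaw": 36, "tx": 0, "ty": 0, "tz": -1.5, "yaw": 0}, {"jaw": 36, "tx": 0, "ty": 0, "tz": -3.5, "yaw": 0}, {"jaw": 36, "tx": 0, "ty": 0, "tz": -4.8, "yaw": 0}, {"jaw": 36, "tx": 0, "ty": 0, "tz": -4.8, "yaw": 0}]'

```text
t: 13.1
tool_pos: [0.4376, 0.2843, 0.1667]
ee_rot: [0.269, 3.124, 0.011]
force: [-1.0, -0.3, 0.1]
opening: 0.0359
```

```bash
python3 -c "
from h import *
go(.4215,-.323,.15,71.3)
d=snap('wrist','w9')"
```

```text
t 13.1 pos [0.4376 0.2843 0.1667] toolY 80.2 tilt [ 0.007  0.006 -1.   ] open 0.0359 F [-1.  -0.3  0.1]
tx,ty,tz [ -3.507 -24.05    0.512] yaw 1.77
```

View pics/w9.png

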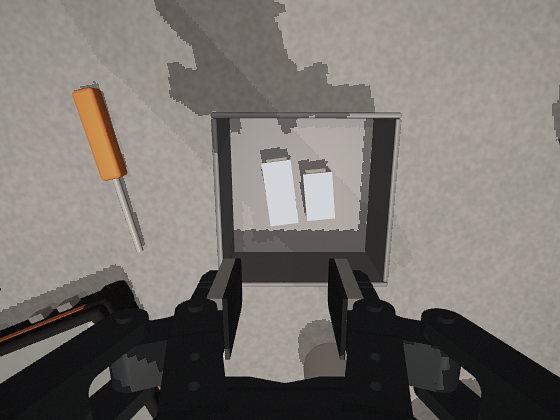

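Both offcuts lie in the bin, at (280,192) and (319,195). Now to the knob.

Call:
carry_out --rows '[{"jaw": 36, "tx": -0.1, "ty": -1.8, "tz": 0, "yaw": 0}, {"jaw": 36, "tx": -0.3, "ty": -4.0, "tz": 0, "yaw": 0}, {"jaw": 36, "tx": -0.5, "ty": -6.3, "tz": 0, "yaw": 0}, {"jaw": 36, "tx": -0.8, "ty": -8.6, "tz": 0, "yaw": 0}, {"jaw": 36, "tx": -1.2, "ty": -10.9, "tz": 0, "yaw": 0.3}]'

```text
t: 13.78
tool_pos: [0.4164, 0.0069, 0.1612]
ee_rot: [-0.31, -3.124, 0.001]
force: [0.9, -0.6, 0.2]
opening: 0.0362
```

```bash
python3 -c "
from h import *
go(.4215,-.323,.15,71.3)"
```

```text
t 13.78 pos [0.4164 0.0069 0.1612] toolY 78.7 tilt [-0.002 -0.    -1.   ] open 0.0362 F [ 0.9 -0.6  0.2]
tx,ty,tz [ -2.793 -12.9     0.452] yaw 1.48
```

Call:
carry_out --rows '[{"jaw": 36, "tx": -0.5, "ty": -2.4, "tz": 0, "yaw": 0.3}, {"jaw": 36, "tx": -1.0, "ty": -4.8, "tz": 0, "yaw": 0.6}, {"jaw": 36, "tx": -1.6, "ty": -7.2, "tz": 0.1, "yaw": 0.9}, {"jaw": 36, "tx": -2.1, "ty": -9.6, "tz": 0.2, "yaw": 1.2}, {"jaw": 36, "tx": -2.6, "ty": -12.0, "tz": 0.4, "yaw": 1.5}]'

```text
t: 14.4
tool_pos: [0.4222, -0.2993, 0.1514]
ee_rot: [-0.513, -3.098, -0.001]
force: [1.0, 1.3, -0.0]
opening: 0.0358
```

Call:
carry_out --rows '[{"jaw": 36, "tx": -0.1, "ty": -0.8, "tz": 0, "yaw": 0}, {"jaw": 36, "tx": -0.1, "ty": -0.8, "tz": 0, "yaw": 0}, {"jaw": 36, "tx": -0.1, "ty": -0.8, "tz": 0, "yaw": 0}, {"jaw": 36, "tx": -0.1, "ty": -0.8, "tz": 0, "yaw": 0}, {"jaw": 36, "tx": -0.1, "ty": -0.8, "tz": 0, "yaw": 0}]'

```text
t: 15.02
tool_pos: [0.4194, -0.3164, 0.1524]
ee_rot: [0.51, 3.1, 0.001]
force: [1.0, 0.5, -0.6]
opening: 0.0358
```

```bash
python3 -c "
from h import *
d=snap('wrist','w10')
go(.4215,-.323,.15,71.3)
crop('w10',180,100,400,340,3,'c11')
for x in(0,.029): print(proj(d,[.4215+x*.947,-.323-x*.321,.046]))"
```

```text
t 15.07 pos [ 0.4193 -0.3168  0.1525] toolY 71.3 tilt [ 0.     0.001 -1.   ] open 0.0362 F [ 0.2 -0.1 -0.2]
tx,ty,tz [-0.162 -0.208  0.099] yaw -0.0
[276.68278214 211.96191468]
[276.87809092 248.34440235]
```

View pics/w10.png

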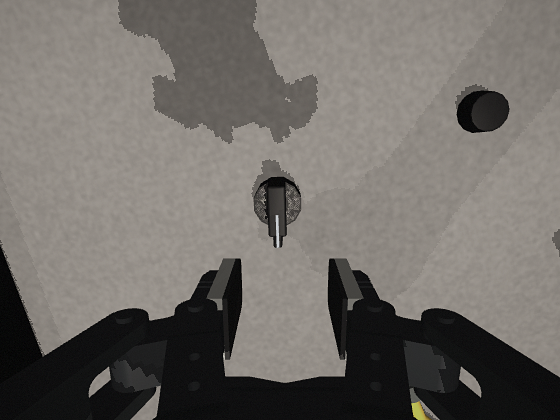

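View pics/c11.png

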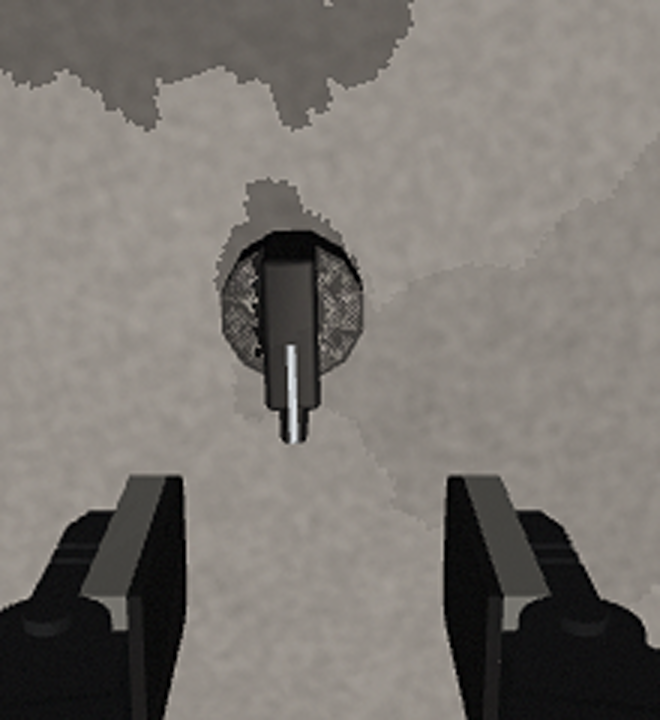

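Run:
```python
from h import *
d=load('w10')
def P(x0,y0,k,pts,z): return np.array([ray(d,x0+(u+.5)/k-.5,y0+(v+.5)/k-.5,z)[:2] for u,v in pts])
a=P(180,100,3,[(289.5,262),(293.5,407),(293.5,443),(290,345)],.046)
print(a)
for i,j in((0,1),(0,2),(3,2)): v=a[j]-a[i];print(np.linalg.norm(v),np.degrees(np.arctan2(v[1],v[0])))
u=(a[2]-a[0])/np.linalg.norm(a[2]-a[0])
for q,x in zip(a,(-.02,.02,.029)): print(q-x*u)
```

```text
[[ 0.40340279 -0.31716275]
 [ 0.43913927 -0.32842182]
 [ 0.44833449 -0.331586  ]
 [ 0.42340317 -0.32393385]]
0.037468159405423855 -17.48746289792486
0.047189915689806336 -17.796824965246557
0.02607922312016006 -17.062771562573573
[ 0.42244571 -0.3232756 ]
[ 0.42009634 -0.32230897]
[ 0.42072225 -0.32272236]
```

The knob's grip in the wrist view runs from (277,187) to the nose at (278,248). Its axis is at (0.421,-0.323) and the nose points at −17.7°.

Call:
carry_out --rows '[{"jaw": 36, "tx": -0.13, "ty": -0.2, "tz": 1.0, "yaw": -0.2}, {"jaw": 36, "tx": -0.13, "ty": -0.2, "tz": 2.0, "yaw": -0.2}, {"jaw": 36, "tx": -0.13, "ty": -0.2, "tz": 3.5, "yaw": -0.2}, {"jaw": 36, "tx": -0.13, "ty": -0.2, "tz": 4.0, "yaw": -0.2}, {"jaw": 36, "tx": -0.13, "ty": -0.2, "tz": 4.0, "yaw": -0.2}]'

```text
t: 15.7
tool_pos: [0.4199, -0.3233, 0.052]
ee_rot: [-0.486, -3.102, -0.001]
force: [0.3, 0.8, -0.5]
opening: 0.0358
```

```bash
python3 -c "
from h import *
go(.4208,-.3226,.004,72.3)
d=snap('wrist','w11')
go(.4208,-.3226,.004,72.3)"
```

```text
t 15.7 pos [ 0.4199 -0.3233  0.052 ] toolY 72.2 tilt [-0.002  0.001 -1.   ] open 0.0358 F [ 0.3  0.8 -0.5]
tx,ty,tz [-0.03   0.037  1.921] yaw -0.02
t 15.75 pos [ 0.4206 -0.324   0.053 ] toolY 72.2 tilt [ 0.    -0.001 -1.   ] open 0.0358 F [ 0.9 -0.5 -0.1]
tx,ty,tz [0.013 0.057 1.96 ] yaw -0.02
```

View pics/w11.png

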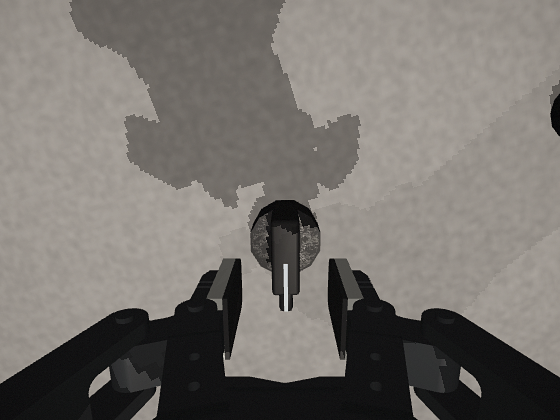

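The knob is centred between the fingers (column 286). Lower onto it, then close.

Call:
carry_out --rows '[{"jaw": 36, "tx": 0, "ty": 0.03, "tz": 0.6, "yaw": 0}, {"jaw": 36, "tx": 0, "ty": 0.03, "tz": 1.2, "yaw": 0}, {"jaw": 36, "tx": 0, "ty": 0.03, "tz": 1.7, "yaw": 0}, {"jaw": 36, "tx": 0, "ty": 0.03, "tz": 1.95, "yaw": 0}, {"jaw": 36, "tx": 0, "ty": 0.03, "tz": 1.95, "yaw": 0}]'

```text
t: 16.38
tool_pos: [0.4199, -0.3229, 0.003]
ee_rot: [-0.487, -3.102, -0.0]
force: [-0.9, -0.7, 0.5]
opening: 0.0359
```

```bash
python3 -c "
from h import *
d=snap('wrist','w12')
go(.4208,-.3226,.004,72.3)"
```

```text
t 16.43 pos [ 0.4203 -0.3231  0.0035] toolY 72.2 tilt [-0.  0. -1.] open 0.0362 F [-0.3  0.6  0.2]
tx,ty,tz [-0.012  0.027 -0.022] yaw -0.03
```

View pics/w12.png

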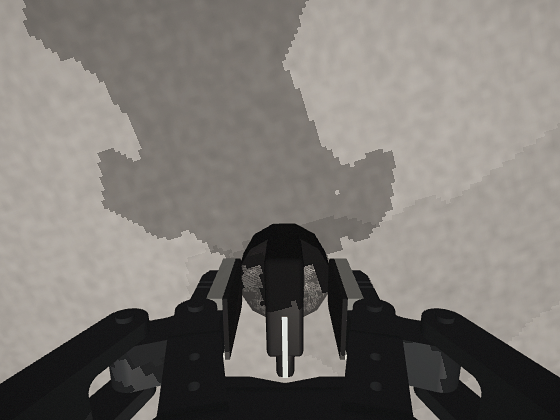

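Call:
carry_out --rows '[{"jaw": 26, "tx": 0, "ty": 0, "tz": -0.05, "yaw": 0}, {"jaw": 16, "tx": 0, "ty": 0, "tz": -0.05, "yaw": 0}, {"jaw": 5, "tx": 0, "ty": 0, "tz": -0.05, "yaw": 0}, {"jaw": 5, "tx": 0, "ty": 0, "tz": -0.05, "yaw": 0}, {"jaw": 5, "tx": 0, "ty": 0, "tz": -0.05, "yaw": 0}]' --grip_force 40

```text
t: 17.05
tool_pos: [0.4211, -0.3234, 0.0055]
ee_rot: [0.487, 3.102, -0.001]
force: [0.3, 0.4, 5.9]
opening: 0.0133
```

Call:
carry_out --rows '[{"jaw": 5, "tx": 0, "ty": 0, "tz": -0.05, "yaw": 0}, {"jaw": 5, "tx": 0, "ty": 0, "tz": -0.5, "yaw": 0}, {"jaw": 5, "tx": 0, "ty": 0, "tz": -1.2, "yaw": 0}, {"jaw": 5, "tx": 0, "ty": 0, "tz": -2.4, "yaw": 0}, {"jaw": 5, "tx": 0, "ty": 0, "tz": -3.6, "yaw": 0}]' --grip_force 80

```text
t: 17.68
tool_pos: [0.4204, -0.3231, 0.0966]
ee_rot: [0.487, 3.103, -0.0]
force: [0.7, -0.4, -0.5]
opening: 0.0123
```

```bash
python3 -c "
from h import *
d=snap('wrist','w13')
go(.600,.0284,.13,116.5)"
```

```text
t 17.73 pos [ 0.4228 -0.3254  0.1004] toolY 72.1 tilt [ 0.007 -0.003 -1.   ] open 0.0123 F [ 0.5 -0.4  1.7]
tx,ty,tz [-2.406 15.643 -1.18 ] yaw -8.88
```

View pics/w13.png

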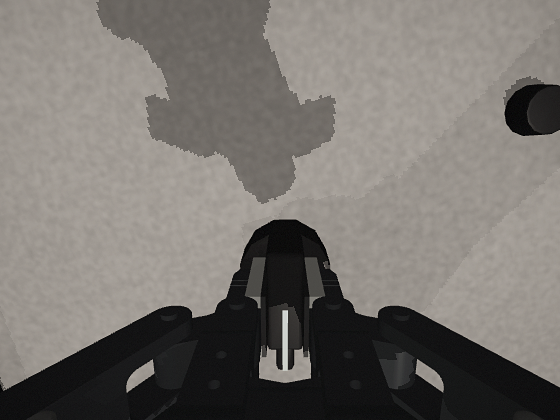

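The knob is held, with the nose line at column 285, running from row 310 to 370. Carry it over.

Call:
carry_out --rows '[{"jaw": 5, "tx": -0.2, "ty": 1.2, "tz": -0.4, "yaw": 0}, {"jaw": 5, "tx": -0.5, "ty": 3.2, "tz": -0.8, "yaw": -1}, {"jaw": 5, "tx": -0.8, "ty": 5.4, "tz": -1.2, "yaw": -2.5}, {"jaw": 5, "tx": -1.1, "ty": 7.5, "tz": -1.2, "yaw": -4}, {"jaw": 5, "tx": -1.4, "ty": 9.5, "tz": -1.2, "yaw": -5.5}]'

```text
t: 18.35
tool_pos: [0.5275, -0.106, 0.1262]
ee_rot: [-0.272, 3.128, 0.0]
force: [0.1, -0.5, -1.7]
opening: 0.0124
```

```bash
python3 -c "
from h import *
go(.600,.0284,.13,116.5)"
```

```text
t 18.35 pos [ 0.5275 -0.106   0.1262] toolY 99.9 tilt [ 0.002  0.    -1.   ] open 0.0124 F [ 0.1 -0.5 -1.7]
tx,ty,tz [-3.785  4.795 -0.143] yaw -3.31
```

Call:
carry_out --rows '[{"jaw": 5, "tx": -0.9, "ty": 1.1, "tz": 0, "yaw": -0.8}, {"jaw": 5, "tx": -1.8, "ty": 2.3, "tz": 0, "yaw": -1.6}, {"jaw": 5, "tx": -2.7, "ty": 3.4, "tz": 0, "yaw": -2.4}, {"jaw": 5, "tx": -3.3, "ty": 4.2, "tz": 0, "yaw": -3.0}, {"jaw": 5, "tx": -3.6, "ty": 4.6, "tz": 0, "yaw": -3.3}]'

```text
t: 18.98
tool_pos: [0.5965, 0.0221, 0.1247]
ee_rot: [0.715, -3.059, 0.0]
force: [-0.4, -0.0, 0.2]
opening: 0.0124
```

Call:
carry_out --rows '[{"jaw": 5, "tx": 0, "ty": 0, "tz": 0, "yaw": 0}, {"jaw": 5, "tx": 0, "ty": 0, "tz": 0, "yaw": 0}, {"jaw": 5, "tx": 0, "ty": 0, "tz": 0, "yaw": 0}, {"jaw": 5, "tx": 0, "ty": 0, "tz": 0, "yaw": 0}, {"jaw": 5, "tx": 0, "ty": 0, "tz": 0, "yaw": 0}]'

```text
t: 19.6
tool_pos: [0.5958, 0.0205, 0.125]
ee_rot: [0.711, -3.06, -0.0]
force: [0.3, 0.6, -0.8]
opening: 0.0125
```

```bash
python3 -c "
from h import *
go(.600,.0284,.13,116.5)
for n in ('wrist','top','scene'): snap(n,n[0]+'14')
go(.600,.0284,.13,116.5)
crop('w14',160,180,400,400,3,'c12')
crop('w7',330,170,460,280,6,'c13')
crop('t14',220,140,300,220,8,'c14')
crop('s14',250,180,350,280,7,'c15')
"
```

```text
t 19.6 pos [0.5958 0.0205 0.125 ] toolY 116.1 tilt [-0.  0. -1.] open 0.0125 F [ 0.3  0.6 -0.8]
tx,ty,tz [-0.292  0.209 -0.201] yaw -0.07
t 19.75 pos [0.5959 0.0209 0.125 ] toolY 116.2 tilt [ 0.  0. -1.] open 0.0123 F [ 0.3 -0.5  0.6]
tx,ty,tz [-0.281  0.198 -0.201] yaw -0.06
```

View pics/c12.png

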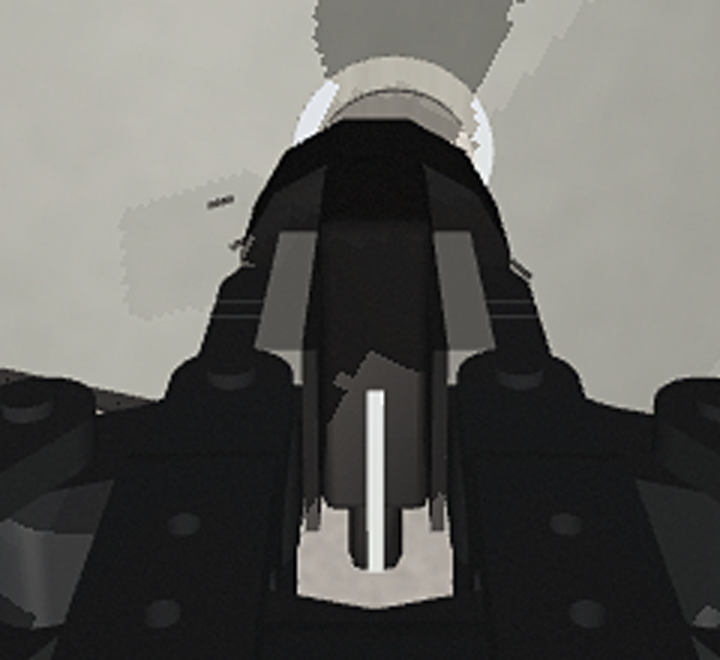

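View pics/c13.png

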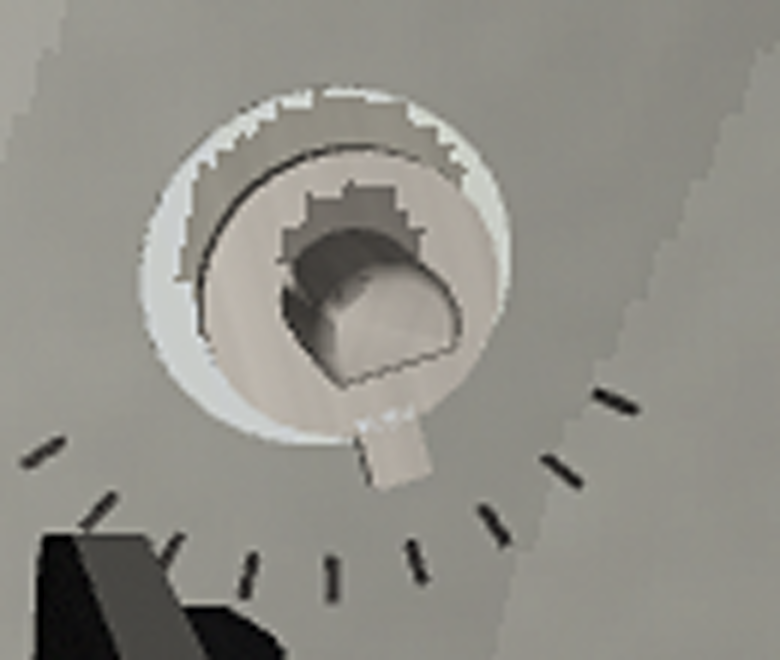

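View pics/c14.png

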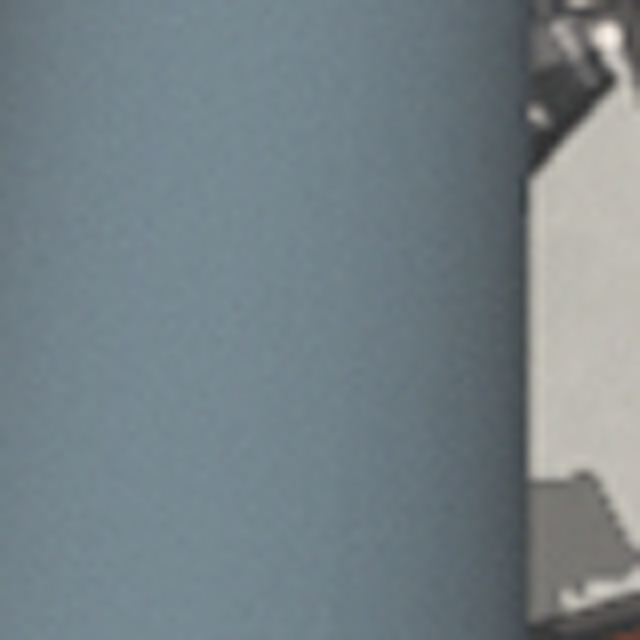

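View pics/c15.png

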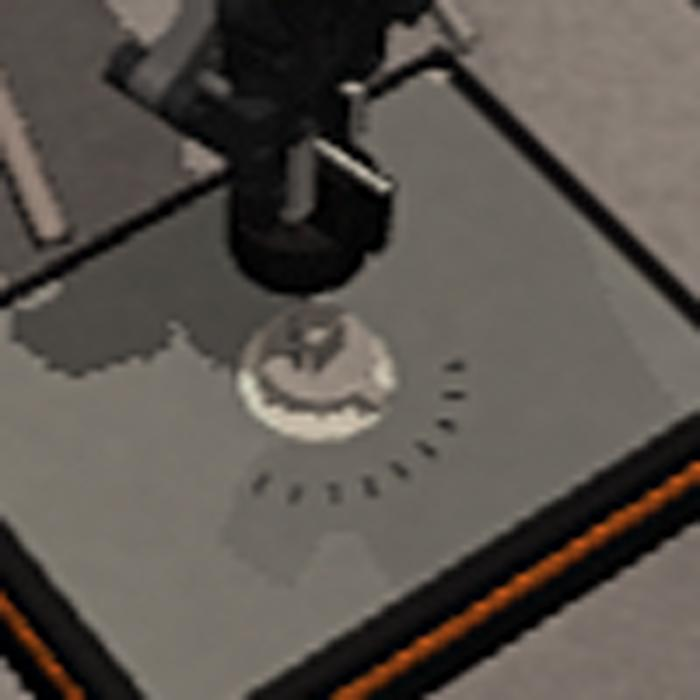

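Run:
```python
from h import *
def PP(d,x0,y0,k,pts,z): return np.array([ray(d,x0+(u+.5)/k-.5,y0+(v+.5)/k-.5,z)[:2] for u,v in pts])
d=load('w7')
l=PP(d,330,170,6,[(342,388),(455,350)],.083);v=l[1]-l[0];a=np.arctan2(v[1],v[0])-np.pi/2
print('flat dir',np.degrees(a),np.linalg.norm(v),'axis',l.mean(0)-.0045*np.array([np.cos(a),np.sin(a)]))
c=PP(d,330,170,6,[(350,295)],.067)[0];t=PP(d,330,170,6,[(405,481)],.067)[0]
print('collar',c,'tongue',t,np.linalg.norm(t-c),np.degrees(np.arctan2(*(t-c)[::-1])), 'axis from tongue',t-.024*np.array([np.cos(a),np.sin(a)]))
d=load('w14');s=robot.sense();M=Rot.from_rotvec(s['ee_rot']).as_matrix()
for zz in (.044,.0465):
  z=s['tool_pos'][2]-.0055+zz
  q=PP(d,160,180,3,[(375,570),(374,505),(375,390)],z)
  for p in q: print((M.T@np.r_[p-s['tool_pos'][:2],0])[:2].round(4))
```

```text
flat dir 27.194160277584945 0.012503188323242653 axis [0.59986869 0.02694101]
collar [0.60036148 0.02743056] tongue [0.62163591 0.0382513 ] 0.023868173202687956 26.959099918291447 axis from tongue [0.6002888  0.02728313]
[-0.0292  0.0002]
[-0.0195  0.0001]
[-0.0032  0.0002]
[-0.0273  0.0002]
[-0.0178  0.0001]
[-0.0018  0.0002]
```

```bash
python3 -c "
from h import *
go(.6009,.0283,.100,116.9)"
```

```text
t 19.75 pos [0.5959 0.0209 0.125 ] toolY 116.2 tilt [ 0.  0. -1.] open 0.0123 F [ 0.3 -0.5  0.6]
tx,ty,tz [-0.311  0.178  0.999] yaw -0.14
```

Call:
carry_out --rows '[{"jaw": 5, "tx": -0.31, "ty": 0.18, "tz": 0, "yaw": -0.14}, {"jaw": 5, "tx": -0.31, "ty": 0.18, "tz": 0.5, "yaw": -0.14}, {"jaw": 5, "tx": -0.31, "ty": 0.18, "tz": 1.0, "yaw": -0.14}, {"jaw": 5, "tx": -0.31, "ty": 0.18, "tz": 1.0, "yaw": -0.14}, {"jaw": 5, "tx": -0.31, "ty": 0.18, "tz": 1.0, "yaw": -0.14}]'

```text
t: 20.38
tool_pos: [0.6006, 0.028, 0.0996]
ee_rot: [0.729, -3.055, 0.0]
force: [0.1, 0.2, -0.1]
opening: 0.0119
```

```bash
python3 -c "
from h import *
snap('scene','s15');go(.6009,.0283,.075,116.9)
crop('s15',250,180,350,280,7,'c15')
d=load('s15')
a=np.radians(26.9)
# predicted skirt bottom centre & shaft tip
for z in (.083,.0945): print((proj(d,[.600,.0278,z])-[250,180])*7)
"
```

```text
t 20.43 pos [0.601 0.028 0.1  ] toolY 116.9 tilt [ 0. -0. -1.] open 0.0124 F [ 0.3 -0.  -1. ]
tx,ty,tz [-0.002  0.011  0.999] yaw -0.01
[313.84373604 310.61412712]
[315.43763789 286.4673051 ]
```

View pics/c15.png

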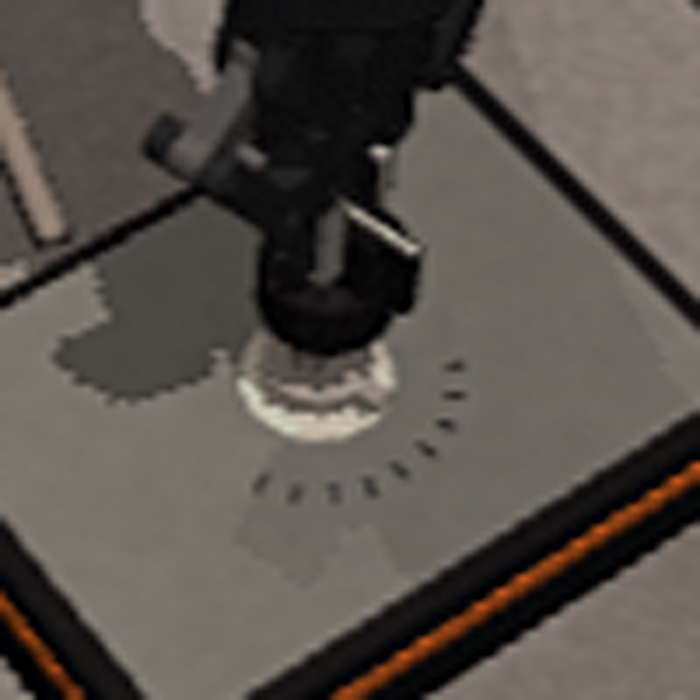

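Knob skirt centre (column ~324) lines up with the shaft tip (column ~322). Descending in stages and watching the force.

Call:
carry_out --rows '[{"jaw": 5, "tx": 0, "ty": 0, "tz": 0.2, "yaw": 0}, {"jaw": 5, "tx": 0, "ty": 0, "tz": 0.35, "yaw": 0}, {"jaw": 5, "tx": 0, "ty": 0, "tz": 0.5, "yaw": 0}, {"jaw": 5, "tx": 0, "ty": 0, "tz": 0.62, "yaw": 0}, {"jaw": 5, "tx": 0, "ty": 0, "tz": 0.7, "yaw": 0}]'

```text
t: 21.05
tool_pos: [0.6005, 0.0277, 0.0821]
ee_rot: [0.729, -3.055, 0.001]
force: [-0.8, -1.1, 0.7]
opening: 0.0121
```

```bash
python3 -c "
from h import *
go(.6009,.0283,.075,116.9);s=robot.sense();print(s['moment'])"
```

```text
t 21.05 pos [0.6005 0.0277 0.0821] toolY 116.9 tilt [-0.001 -0.001 -1.   ] open 0.0121 F [-0.8 -1.1  0.7]
tx,ty,tz [-0.023  0.013  0.283] yaw -0.01
[-0.23719356  0.15785673 -0.01272026]
```

There's no resistance with the underside about 6 mm below the tip, so the flats match. Pushing home.

Call:
carry_out --rows '[{"jaw": 5, "tx": 0, "ty": 0, "tz": 0.1, "yaw": 0}, {"jaw": 5, "tx": 0, "ty": 0, "tz": 0.2, "yaw": 0}, {"jaw": 5, "tx": 0, "ty": 0, "tz": 0.3, "yaw": 0}, {"jaw": 5, "tx": 0, "ty": 0, "tz": 0.4, "yaw": 0}, {"jaw": 5, "tx": 0, "ty": 0, "tz": 0.4, "yaw": 0}]'

```text
t: 21.68
tool_pos: [0.6006, 0.0278, 0.0725]
ee_rot: [0.729, -3.055, 0.001]
force: [-2.0, -2.6, 3.7]
opening: 0.0122
```

```bash
python3 -c "
from h import *
go(.6009,.0283,.0725,116.9);s=robot.sense();print(s['moment'])"
```

```text
t 21.68 pos [0.6006 0.0278 0.0725] toolY 116.9 tilt [-0.001 -0.    -1.   ] open 0.0122 F [-2.  -2.6  3.7]
tx,ty,tz [-0.019  0.014 -0.002] yaw -0.01
[-6.02617582e-01  5.67522950e-01 -1.97995487e-04]
```

The collar contact is where expected (TCP z 0.0725, 3.7 N). Now press the shaft in.

Call:
carry_out --rows '[{"jaw": 5, "tx": 0.02, "ty": 0, "tz": 0.05, "yaw": 0}, {"jaw": 5, "tx": 0.03, "ty": 0, "tz": 0.15, "yaw": 0}, {"jaw": 5, "tx": 0.03, "ty": 0, "tz": 0.25, "yaw": 0}, {"jaw": 5, "tx": 0.03, "ty": 0, "tz": 0.35, "yaw": 0}, {"jaw": 5, "tx": 0.03, "ty": 0, "tz": 0.4, "yaw": 0}]' --grip_force 100

```text
t: 22.3
tool_pos: [0.6007, 0.0278, 0.0646]
ee_rot: [-0.73, 3.055, 0.001]
force: [-7.0, -2.0, 18.1]
opening: 0.0121
```

Call:
carry_out --rows '[{"jaw": 5, "tx": 0, "ty": 0, "tz": 0, "yaw": 0}, {"jaw": 5, "tx": 0, "ty": 0, "tz": 0, "yaw": 0}, {"jaw": 5, "tx": 0, "ty": 0, "tz": 0, "yaw": 0}, {"jaw": 5, "tx": 0, "ty": 0, "tz": 0, "yaw": 0}, {"jaw": 5, "tx": 0, "ty": 0, "tz": 0, "yaw": 0}]'

```text
t: 22.92
tool_pos: [0.6007, 0.0278, 0.0647]
ee_rot: [-0.73, 3.055, 0.001]
force: [-6.0, -1.6, 13.7]
opening: 0.0114
```

```bash
python3 -c "
from h import *
go(.6009,.0283,.0645,116.9);s=robot.sense();print(s['moment'])"
```

```text
t 22.93 pos [0.6007 0.0278 0.0647] toolY 116.9 tilt [ 0.     0.001 -1.   ] open 0.0114 F [-6.  -1.6 13.7]
tx,ty,tz [-0.017  0.015  0.006] yaw -0.01
[-0.57755733  1.39380472 -0.00667243]
```

Call:
carry_out --rows '[{"jaw": 5, "tx": 0.03, "ty": 0, "tz": 0.05, "yaw": 0}, {"jaw": 5, "tx": 0.05, "ty": 0, "tz": 0.08, "yaw": 0}, {"jaw": 5, "tx": 0.05, "ty": 0, "tz": 0.08, "yaw": 0}, {"jaw": 5, "tx": 0.05, "ty": 0, "tz": 0.08, "yaw": 0}, {"jaw": 5, "tx": 0.05, "ty": 0, "tz": 0.08, "yaw": 0}]'

```text
t: 23.55
tool_pos: [0.6007, 0.0278, 0.0645]
ee_rot: [-0.729, 3.053, 0.003]
force: [-8.0, -1.5, 20.9]
opening: 0.0117
```

```bash
python3 -c "
from h import *
snap('scene','s16');snap('wrist','w16');go(.6009,.0283,.0645,116.9)
crop('s16',250,180,350,280,7,'c16')
im=cv2.imread('pics/s16.png'); cv2.imwrite('pics/c17.png',np.hstack([cv2.resize(im[110:190,320:420],None,fx=4,fy=4),im[0:320,0:300]]))
"
```

```text
t 23.65 pos [0.6008 0.0277 0.0645] toolY 116.9 tilt [ 0.002  0.002 -1.   ] open 0.0117 F [-6.9 -1.8 22.4]
tx,ty,tz [-0.014  0.017  0.002] yaw -0.01
```

View pics/c16.png

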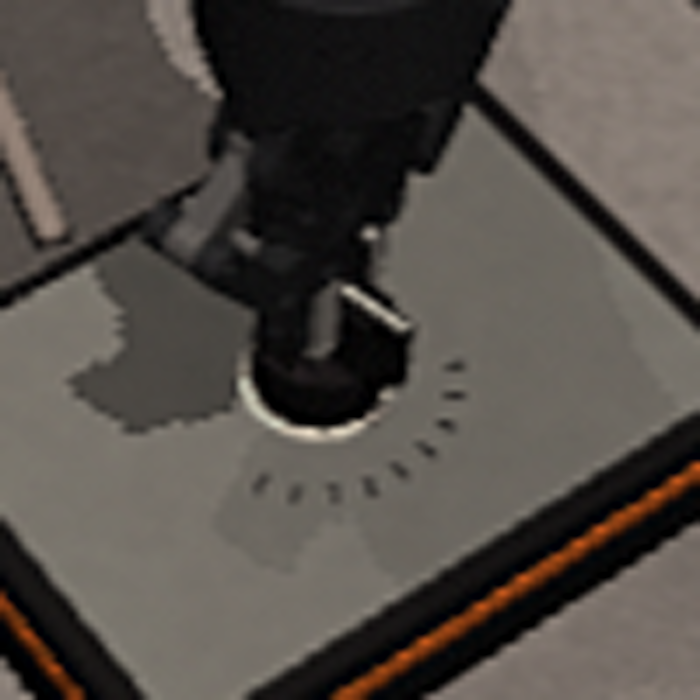

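View pics/c17.png

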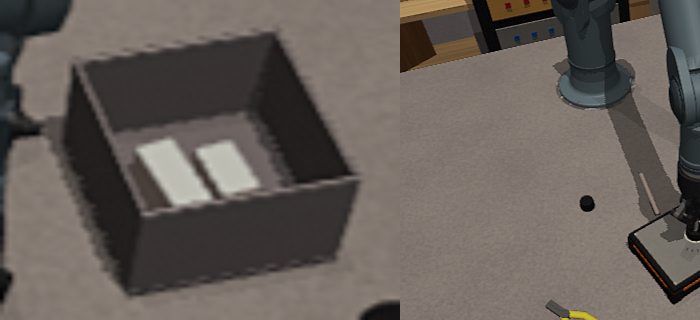

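View pics/w16.png

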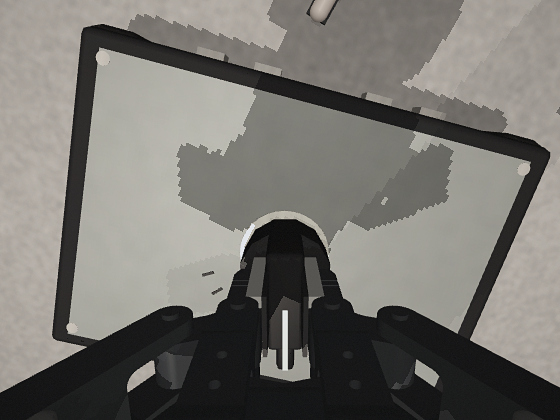

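The knob is down on the collar with the tongue under the nose (crop ~(385,395)). Both offcuts are in the bin, and the shaft is on its stop at 22 N.

```bash
python3 -c "
from h import *
print(robot.close_job());go(.6009,.0283,.0645,116.9)"
```

```text
the job is handed in; nothing more can be done
None
the job is handed in; nothing more can be done
```

I cleared both offcuts into the bin, then fitted the knob on the D-shaft flat to flat and pressed the shaft to its stop. I handed the job in at about t = 23.7 s with the gripper still holding the knob and pressing.

**Last checks:**
- **Knob:** it met the collar at the expected height (TCP z 0.0725). It then went down another 8.0 mm to 0.0645, where the force reached about 22 N, well over the spring's 11 N, so the shaft was on its stop.
- **Alignment:** the nose sat over the collar's tongue in the scene picture. The gripper was within 0.1° of the flat direction I measured (26.9°), and tilt was about 0.003 rad.
- **Offcuts:** both were lying in the bin in the final scene picture.
- **Bystanders:** I gave the pen, round knob and stripper only a rough look in the last picture, and they seemed in place. I did not check the screwdriver or dispenser at the end.

**What disagreed or went wrong:**
- **Fingertips:** they sit about 20 mm farther back than the reported TCP suggests. My first grasp closed on top of the short offcut without moving it, so I grasped again lower.
- **Cameras:** they differed by about 3 mm in x, and I relied mainly on the wrist camera.
- **Side load:** about 7 N of sideways force remained at the end while pressing.

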